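Clear the bench, fit the wheel and trial-run the overhauled polisher

TASK

Get the bench polisher ready for its trial run: put every loose black link arm lying on the bench flat in the empty cream tray, and push the square-bored yellow wheel fully home on the polisher's square spindle. Then switch the supply on (lift the orange collar of the locking toggle, flip the toggle all the way over to the green dot and let the collar drop home), flip the red lock-off lever all the way forward towards the spindle, squeeze the black paddle fully against the polisher's body for about two seconds and let it go. Last, flip the toggle back over to the red dot the same way, so that the polisher stands released with its supply off and its wheel still home, the links in the tray, and the other things on the bench left standing where they were.

Things in the scene. Friction and masses are not known exactly. Their poses are not given: they have to be found in the camera images.
- link1: black link arm, 130 mm long over its two round end bosses (32 mm dia, 22 mm high), bar 24 mm wide and 18 mm high between them, 0.15 kg; lies flat on the bench; origin at the centre of its underside, x along its length. Two to four of the four link arms are there; an absent one reads None.
- link2: black link arm, 130 mm long over its two round end bosses (32 mm dia, 22 mm high), bar 24 mm wide and 18 mm high between them, 0.15 kg; lies flat on the bench; origin at the centre of its underside, x along its length. May be absent (None).
- link3: black link arm, 130 mm long over its two round end bosses (32 mm dia, 22 mm high), bar 24 mm wide and 18 mm high between them, 0.15 kg; lies flat on the bench; origin at the centre of its underside, x along its length. May be absent (None).
- link4: black link arm, 130 mm long over its two round end bosses (32 mm dia, 22 mm high), bar 24 mm wide and 18 mm high between them, 0.15 kg; lies flat on the bench; origin at the centre of its underside, x along its length. May be absent (None).
- tray_in (a point): empty cream tray fixed to the bench, 200 x 260 mm outside (x by y of its own frame) and 45 mm high, walls and floor 5 mm; this point is the centre of its inner floor
- wheel: yellow disc 100 mm dia, 14 mm thick, with a black square hub 44 x 44 mm rising to 50 mm above the underside, and a 23 mm square bore right through, its sides parallel to the hub's; 0.25 kg; lies flat, hub up; origin at the centre of the underside, x and y square to the hub's faces, z up along the bore
- seat (a point): on the fixed polisher: centre of the round shoulder (40 mm dia, 108 mm above the bench) on which the wheel's underside rests when fully home. Frame of the polisher: y runs along its body towards the spindle (forward), x across, the paddle being on the -x side; the spindle rises here along z. The body is a bar 46 mm wide, from z = 52 to 98 mm above the bench, reaching 55 to 270 mm behind this point; a 66 mm round gear head carries the spindle
- spindle_top (a point): top of the steel spindle, on its axis, 38 mm above the shoulder; 20 mm square, straight for the lower 30 mm, the top 8 mm tapering to 12 mm; its x and y axes are square to the spindle's faces. The spindle is braked (0.6 N m) and stands at any angle
- grip_line (a point): polisher frame; centre of the polisher's body, 75 mm above the bench, at the middle of the paddle's length where it is best squeezed (170 mm behind the spindle axis); the body's bare far side is 23 mm towards +x, its top 23 mm above
- paddle_pad (a point): middle of the outer face of the black paddle's grip area. The paddle is a plate 135 mm long, 32 mm high (60 to 92 mm above the bench), 8 mm thick on the polisher's -x side, hinged with a vertical pin at its rear end, 80 mm behind this point, where it stands 10 mm off the body when free; x of this frame points to the body. Fully in, its outer face lies 31 mm from the body's centre plane, so that paddle and body together measure 54 mm; free, about 64 mm here
- paddle (a joint): paddle angle: 0 free, 0.12 rad fully squeezed against the body; sprung, needs 8 to 10 N at the grip area and returns by itself. While the lock-off lever is back, its cam blocks the paddle below 0.03
- lock_tip (a point): top end of the red lock-off lever: tab 22 mm wide (across the polisher), 8 mm thick, its tip 39 mm from a cross pin that lies on the body's centre plane, 90 mm behind the spindle axis and 100 mm above the bench
- lock_lever (a joint): lock-off lever: 0 leaning 0.7 rad back from vertical, away from the spindle (locked); 1.4 leaning 0.7 rad forward to the spindle (unlocked). Light friction (0.06 N m), stays where left; can be pushed with a fingertip
- toggle_hinge (a point): pivot of the locking toggle, in the middle of the top of a fixed grey supply box (120 x 130 mm, 68 mm high), 71 mm above the bench; frame of the box: the toggle swings about y, from the red dot (-x) to the green dot (+x)
- toggle (a joint): toggle: 0 off, leaning 0.5 rad from vertical to the red dot; 1.0 on, leaning 0.5 rad to the green dot; friction 0.09 N m, stays where left. With the collar down a steel gate keeps it within about 0.23 rad of either end; the collar must be up at least 9 mm while it passes the middle and drops home only near an end
- collar_grip (a point): middle of the orange collar on the toggle, a block 26 x 26 mm and 30 mm long along the toggle, 52 mm from the pivot when down; z along the toggle, away from the pivot; flat sides face +y and -y. The toggle's ball end is 88 mm from the pivot
- collar (a joint): collar: 0 down, 0.014 m fully lifted along the toggle; a spring (1.5 to 3 N) pushes it down again when let go
- oil_can: bystander, leave alone: blue oil can, 56 mm dia, 130 mm high
- jar: bystander, leave alone: amber jar with a dark cap, 68 mm dia, 80 mm high
- hammer: bystander, leave alone: hammer lying at the back
- mug: bystander, leave alone: blue mug, 76 mm dia, 85 mm high
- screwdriver: bystander, leave alone: screwdriver lying at the near right
- tin: bystander, leave alone: low red tin, 72 mm dia, 45 mm high
- roller: bystander, leave alone: steel roller standing on end, 44 mm dia, 70 mm high
There are look-alikes about, which are no part of the job. What is shaped like the link4 but purple is not meant. Of the things that look like the wheel, take the one that is farthest to the robot's right at the start.

How it is judged (in metres and radians):
On the way, in this order (a step that is already met when the one before it is completed fails the run):
1. every link arm lies in the tray and the wheel is fully home on the spindle (x of link1 in the frame of tray_in between -0.095 and 0.095 m and y of link1 in the frame of tray_in between -0.125 and 0.125 m and z of each of link1, link2, link3, link4 in the frame of tray_in below 0.045 m and angle between the z axis of each of link1, link2, link3, link4 and the z axis of tray_in, either way round below 0.3 rad and x of link2 in the frame of tray_in between -0.095 and 0.095 m and y of link2 in the frame of tray_in between -0.125 and 0.125 m and x of link3 in the frame of tray_in between -0.095 and 0.095 m and y of link3 in the frame of tray_in between -0.125 and 0.125 m and x of link4 in the frame of tray_in between -0.095 and 0.095 m and y of link4 in the frame of tray_in between -0.125 and 0.125 m and z of wheel in the frame of seat below 0.004 m and horizontal distance between wheel and seat below 0.006 m and angle between wheel's own z axis and vertical below 0.08 rad), for 0.2 s.
2. the toggle is over at the green dot with its collar down (value of joint toggle above 0.74 rad and value of joint collar below 0.004 m), for 0.2 s.
3. the lock-off lever is flipped forward (value of joint lock_lever above 1.1 rad), for 0.2 s.
4. the paddle is held fully squeezed against the body for 1.5 s, with the supply on (value of joint paddle above 0.108 rad and value of joint toggle above 0.74 rad), for 1.5 s.
5. the paddle has been let go (value of joint paddle below 0.03 rad), for 0.2 s.
At the end, for the whole second after the job is handed in: All present links at rest in the tray (centre inside the walls, under 45 mm above its floor, within 0.3 rad of flat); wheel home (within 4 mm of the shoulder, 6 mm of the axis, tilt under 0.08 rad); toggle at red (under 0.26 rad), collar down (under 4 mm), paddle released (under 0.03 rad) (all of step 1 and value of joint toggle below 0.26 rad and value of joint collar below 0.004 m and value of joint paddle below 0.03 rad and linear speed of each of wheel, link1, link2, link3, link4 below 0.02 m/s); the robot touches nothing.
It fails at once if a bystander is moved more than 40 mm (distance of any of oil_can, jar, hammer, mug, screwdriver, tin, roller from where it was at the start of the episode above 0.04 m).
It fails at once if an upright bystander is tipped over (angle between any of oil_can, jar, mug, tin, roller's own z axis and vertical above 0.6 rad).
Of link1, link2, link3, link4 only 2 to 4 are there at a start; the rules pass over those that are not, and their reading is None.
At some moment in a run one of link1, link2, link3, link4 may be knocked a few centimetres aside while the robot is not near it.
Once in a run the grip may slacken for a moment while it holds something.
It also fails if it takes over 210 s, if anything falls off the work surface, if the arm or the gripper's body presses on something with over 40 N, if the wrist force passes 120 N, or if a joint passes its speed limit or range.

ROBOT

A 6-joint arm with a two-finger parallel gripper is mounted at the origin on the work surface. World frame = base frame: x ahead of the robot, y to its left, z up, the work surface at z = 0. Lengths are in m, angles in degrees, forces in N, time in s.
With the tool pointing down it reaches from about 0.375 to 0.9 m from the base axis. Payload 3.1 kg.
Tool frame: the origin (TCP) lies midway between the tips of the shut fingers; the grasp point (between the pads) lies 19 mm behind it; x points along the fingers, y is the direction in which the jaws open and shut, and the axes are right-handed (so a half turn about x gives the same grasp; the last joint's range is limited). The gripper opens to 87 mm and grips with 3 to 60 N. Pads are 19 mm wide; open, the fingers measure 117 mm over their backs; the gripper's body (75 mm by 190 mm) begins 51 mm behind the grasp point.
Start: joints at [53.657, 30.224, 82.088, -0, 67.689, -10.227], TCP at [0.275, 0.561, 0.223] pointing down, gripper open.
Joint ranges: [-176.69, 176.69], [-43.24, 126.21], [12.49, 139.97], [-82, 262], [0, 151.66], [-163.58, 163.58]. Speed limits (degrees/s): [159.86, 159.86, 180, 180, 180, 180].

INTERFACE

Orientations are given as a 3x3 rotation matrix whose columns are the frame's x, y, z axes.
In Python, from rig import bot gives the robot as it stands.
- The arm moves only by the tool play_rows, never from a script. Its argument "motion" is a list of rows, each a list of 3 entries, a list of its own where there are three numbers: the shift along the tool's x, y, z in mm, then the turn, a rotation vector about the tool's x, y, z in degrees, then the opening, from 0 (shut) to 1 (fully open). A call has 1 to 8 rows; each row is the pose to reach, as a shift and turn from the pose commanded when the call began, along the tool's axes at that moment; what a row does not reach only later rows make up. A row lasts 1/10 s, in which the tool goes at most 50 mm and 8.59 degrees, less where a joint would pass 70% of its speed; a pose out of reach is approached as far as the arm can. A call with a gripper value outside its range is refused whole. The fingers move at their own pace and stop on an object; the grip force is fixed at half the most. Time passes only in rows, so rows that repeat a pose let the fingers close. It gives the time, the measured TCP pose, the force and the opening at its end, in the units of the state.
- bot.read_state(): the state, without advancing time (a new reading comes with each control period).
- bot.capture(name): name is "side" or "top" or "wrist"; returns a dict with "img" (400x640x3 uint8, blue, green, red), "mtx" (3x3 intrinsics, pixels), "k1" (the pictures are not rectified: a ray, as slopes to the right and down, at radius r is drawn at 1 + k1 r^2 times it, then the intrinsics apply), "rvec" (rotation vector, rad) and "tvec" (3), from world to camera coordinates, as OpenCV has them. Camera axes: x right, y down, z forward; pixel columns grow to the right and rows downward; lengths in m; the calibration is good to about 2 mm. A picture is of the moment at which its call begins. There is no depth.
- bot.hand_in(): hands the job in, once; it reports no verdict.
The state is a dict: "time_s": time; "joint_positions": joint angles; "qvel": joint speeds; "tau": joint torques, N m; "position": TCP position; "tcp_rot": TCP orientation; "force": force on the tool from outside, world axes, zero at the start; "moment": the same for the moment, N m; "opening": opening from 0.0 (shut) to 1.0 (fully open).
Only numpy, scipy, OpenCV 4.12 (cv2) and the standard library are available. Lean on these libraries where they do the work, as an engineer would, in place of code of your own. Each camera call takes 0.05 s, during which the arm holds its last target.

## Working session

There is one attempt and no reset: what is moved stays moved. The work goes in short steps, Python scripts to look and compute and a tool call to move; the robot and the scene stay as the last step left them, time stands still between calls to the robot, and variables do not carry over. Pictures are saved under pics/ and viewed, and the job is handed in when it is done.

Besides the shell and the picture viewer there is one more tool, called after "Call:" as name([rows], argument=value, ...), one row to a line, values as JSON. play_rows: Moves the arm, as the interface text tells. Its arguments: {"type":"object","properties":{"motion":{"type":"array"}},"required":["motion"]}

```bash
ls; mkdir -p pics; cat > h.py <<'E'
import numpy as np, cv2
from rig import bot
def cap(n,f=None):
    c=bot.capture(n)
    if f: cv2.imwrite('pics/'+f+'.png',c['img'])
    return c
E
python3 - <<'E'
from h import *
s=bot.read_state(); print(s)
for n in ['side','top','wrist']:
    c=cap(n,n+'0'); print(n,c['mtx'].tolist() if hasattr(c['mtx'],'tolist') else c['mtx'],c['k1'],c['rvec'],c['tvec'])
    R=cv2.Rodrigues(np.array(c['rvec'],float))[0]; print(-R.T@np.array(c['tvec']).ravel(), R)
E
```

```text
pics
{'time_s': 0.0, 'joint_positions': array([ 5.36602159e+01,  3.02771154e+01,  8.21567184e+01, -1.16909830e-03,
        6.76890893e+01, -1.02281552e+01]), 'qvel': array([ 0.03537814,  0.12401128, -0.14161297,  0.0020217 , -0.02992136,
       -0.03111361]), 'tau': array([-1.40699314e-03, -4.40043747e+01, -1.76590794e+01,  6.31611259e-02,
        5.81772847e-02, -1.51045306e-04]), 'position': array([0.2746204 , 0.56061588, 0.22158964]), 'tcp_rot': array([[-1.25610584e-03,  4.40113125e-01,  8.97941456e-01],
       [-1.73935080e-03,  8.97939845e-01, -4.40114769e-01],
       [-9.99997698e-01, -2.11466592e-03, -3.62396367e-04]]), 'force': array([ 0.16204696, -0.36346221,  0.63233547]), 'moment': array([0.02590118, 0.05027599, 0.0459932 ]), 'opening': 1.0003705081764631}
side [[451.9880943689113, 0.0, 320.74880375908543], [0.0, 451.9880943689113, 206.54290908031646], [0.0, 0.0, 1.0]] -0.022169406924473237 [ 2.32902607 -0.44991075  0.20035464] [-0.47733122  0.23819945  1.08806917]
[ 0.20791722 -0.72642421  0.94739479] [[ 0.9262031  -0.37684589  0.01161887]
 [-0.26075174 -0.66251955 -0.70219398]
 [ 0.27231665  0.64734459 -0.71189088]]
top [[423.08825047103034, 0.0, 320.4954471501158], [0.0, 423.08825047103034, 200.2215243434238], [0.0, 0.0, 1.0]] -0.11522276621467274 [ 2.1700769  -2.20098581  0.09485838] [0.01773292 0.51932358 1.1810755 ]
[0.42573589 0.02130827 1.21788574] [[-0.01445402 -0.99986364  0.007986  ]
 [-0.99684322  0.01378585 -0.0781891 ]
 [ 0.07806835 -0.00909093 -0.99690656]]
wrist [[289.28435538841734, 0.0, 328.9160109017283], [0.0, 289.28435538841734, 201.51960912608058], [0.0, 0.0, 1.0]] -0.009043478846514694 [-2.43525295 -1.51873521 -0.23230134] [-0.62423817 -0.03762777  0.39158786]
[0.20100977 0.5977877  0.38298189] [[ 0.4403107   0.89784177 -0.00257805]
 [ 0.85601997 -0.41893122  0.30286372]
 [ 0.27084367 -0.135561   -0.95303039]]
```

View pics/top0.png

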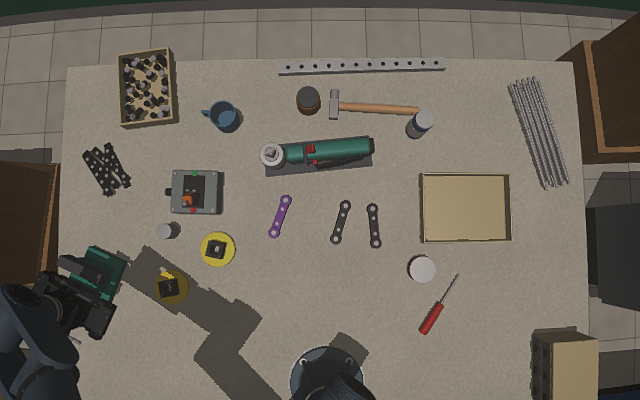

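View pics/side0.png

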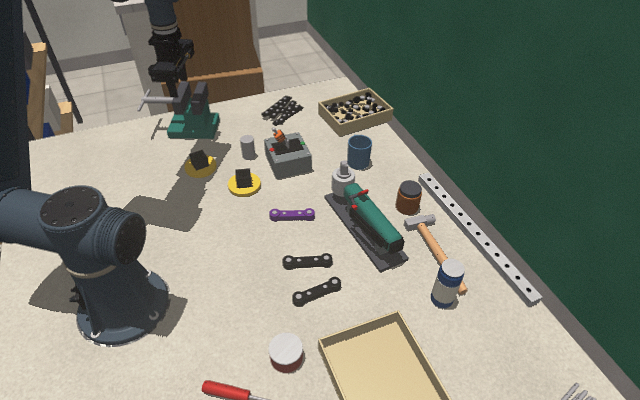

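View pics/wrist0.png

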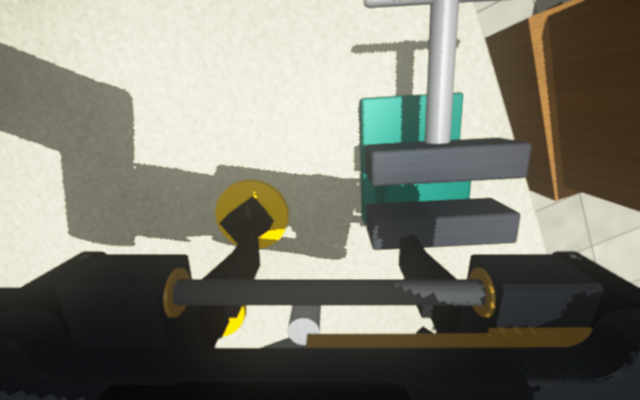

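```bash
cat >> h.py <<'E'
def cam(c):
    K=np.array(c['mtx'],float);R=cv2.Rodrigues(np.array(c['rvec'],float))[0];t=np.array(c['tvec'],float).ravel()
    return K,R,t,c['k1']
def proj(c,P):
    K,R,t,k1=cam(c); P=np.atleast_2d(np.asarray(P,float))
    return cv2.projectPoints(P.reshape(-1,1,3),np.array(c['rvec'],float),t,K,np.array([k1,0,0,0,0.]))[0].reshape(-1,2)
def ray(c,uv):
    K,R,t,k1=cam(c); uv=np.array(uv,float).reshape(-1,1,2)
    n=cv2.undistortPoints(uv,K,np.array([k1,0,0,0,0.])).reshape(-1,2)
    d=np.c_[n,np.ones(len(n))]@R; return -R.T@t,d
def onz(c,uv,z):
    o,d=ray(c,uv); z=np.broadcast_to(z,(len(d),)); s=(z-o[2])/d[:,2]; return o+s[:,None]*d
def tri(cs,uvs):
    A=np.zeros((3,3));b=np.zeros(3)
    for c,uv in zip(cs,uvs):
        o,d=ray(c,[uv]);d=d[0]/np.linalg.norm(d[0]);M=np.eye(3)-np.outer(d,d);A+=M;b+=M@o
    p=np.linalg.solve(A,b); return p,[proj(c,p)[0]-np.array(uv) for c,uv in zip(cs,uvs)]
def crop(c,f,x,y,w,h,s=4):
    im=c['img'][y:y+h,x:x+w]; cv2.imwrite('pics/'+f+'.png',cv2.resize(im,None,fx=s,fy=s,interpolation=cv2.INTER_CUBIC))
E
python3 - <<'E'
from h import *
t=cap('top');s=cap('side')
import pickle; pickle.dump((t,s),open('c0.pkl','wb'))
crop(t,'t_a',70,130,180,140,4)
crop(t,'t_b',250,120,140,130,5)
crop(s,'s_a',230,60,180,130,4)
crop(s,'s_b',260,150,180,170,4)
E
```

```text
(no output)
```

View pics/t_a.png

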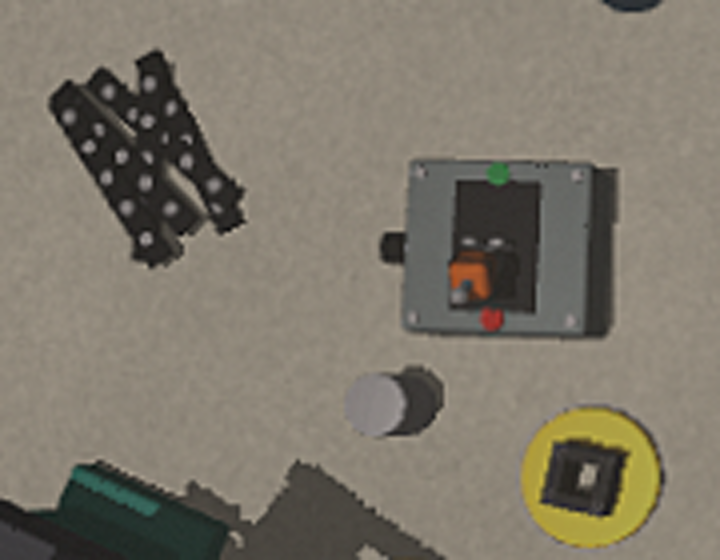

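View pics/t_b.png

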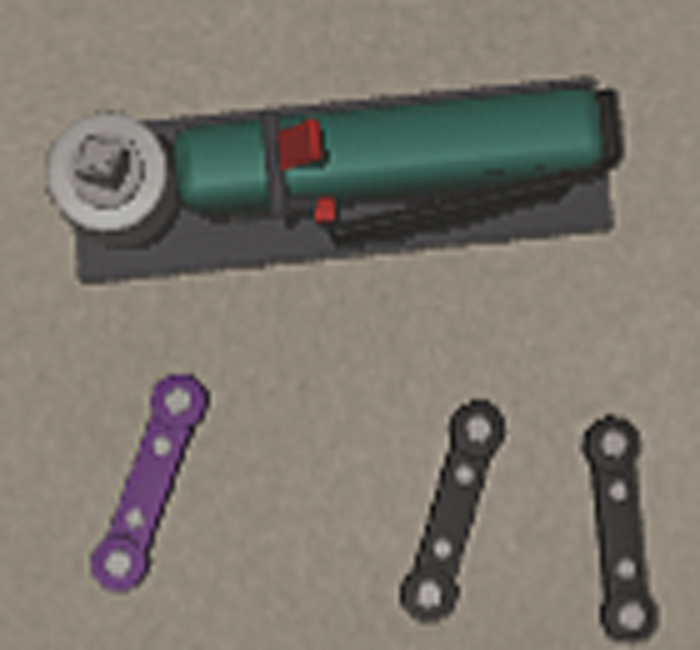

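View pics/s_a.png

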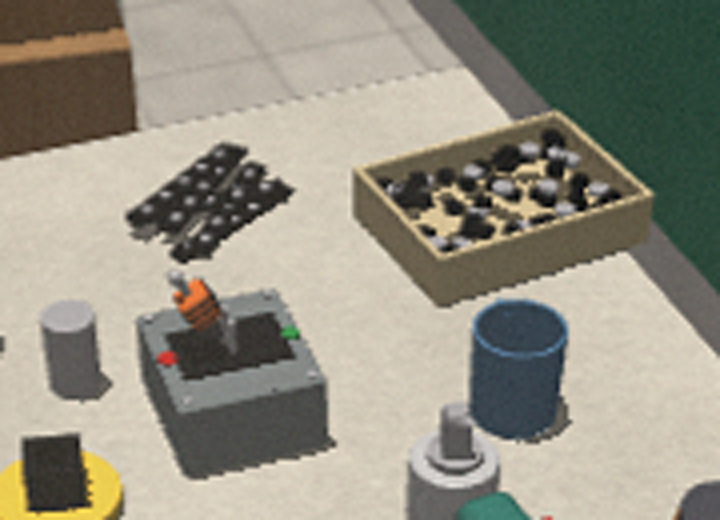

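View pics/s_b.png

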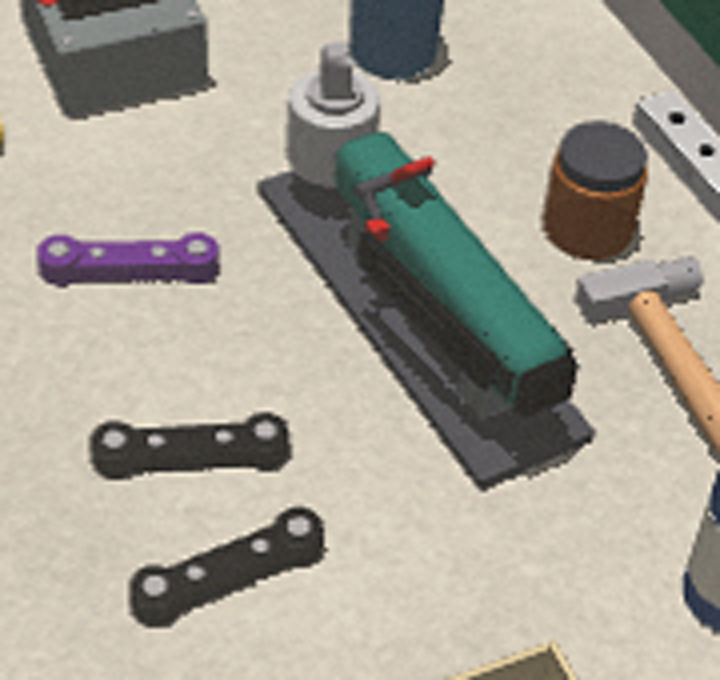

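```bash
python3 - <<'E'
from h import *
import pickle
t,s=pickle.load(open('c0.pkl','rb'))
def T(x,y,o,k): return [o[0]+(x+.5)/k-.5, o[1]+(y+.5)/k-.5]
tb=lambda x,y:T(x,y,(250,120),5)
ta=lambda x,y:T(x,y,(70,130),4)
sa=lambda x,y:T(x,y,(230,60),4)
sb=lambda x,y:T(x,y,(260,150),4)
np.set_printoptions(precision=4,suppress=True)
def link(n,a,b,z=.022):
    p=onz(t,[tb(*a),tb(*b)],z); d=p[0]-p[1]; print(n,p.mean(0),'L',np.linalg.norm(d),np.degrees(np.arctan2(d[1],d[0])))
link('A',(478,430),(428,595)); link('B',(613,443),(630,615))
for n,a,b in [('A',(114,438),(265,429)),('B',(154,585),(299,525))]:
    p=onz(s,[sb(*a),sb(*b)],.022); print(n,'side',p.mean(0),np.linalg.norm(p[0]-p[1]),np.degrees(np.arctan2(*(p[1]-p[0])[[1,0]])))
print('wheel hub',onz(t,[ta(586,478)],.05),'disc',onz(t,[ta(592,477)],.014))
print('spindle top',onz(t,[tb(104,165)],.146), tri([t,s],[tb(104,165),sb(337,47)]))
print('gear head',onz(t,[tb(107,172)],.105))
# tray outer corners top z=.045
c=onz(t,[[421,173.5],[509,173.5],[511,241],[421,242]],.045);print(c,c.mean(0))
print('dots',onz(t,[ta(499,175),ta(492,320)],.069))
print('box corners',onz(t,[ta(411,160),ta(592,163),ta(585,336),ta(404,329)],.068))
print('body axis', onz(t,[tb(175,168),tb(612,128)],.090), 'lever tip',tri([t,s],[tb(302,143),sb(415,168)]))
E
```

```text
A [ 0.4567 -0.0444  0.022 ] L 0.09753212486962545 -17.870360039847192
B [ 0.4459 -0.1398  0.022 ] L 0.09776267324376803 4.3838920780545285
A side [ 0.4585 -0.045   0.022 ] 0.09775499898769908 -17.29509263947589
B side [ 0.4466 -0.1408  0.022 ] 0.09876614989143902 4.588624182153032
wheel hub [[0.3857 0.3009 0.05  ]] disc [[0.3851 0.3052 0.014 ]]
spindle top [[0.6342 0.1385 0.146 ]] (array([0.6356, 0.1373, 0.1502]), [array([ 0.2793, -0.8524]), array([-0.8279,  0.1103])])
gear head [[0.6383 0.1414 0.105 ]]
[[ 0.5892 -0.2739  0.045 ]
 [ 0.5872 -0.5326  0.045 ]
 [ 0.3938 -0.5292  0.045 ]
 [ 0.397  -0.2677  0.045 ]] [ 0.4918 -0.4008  0.045 ]
dots [[0.5949 0.358  0.069 ]
 [0.4947 0.3618 0.069 ]]
box corners [[0.6067 0.4208 0.068 ]
 [0.6022 0.2932 0.068 ]
 [0.483  0.2974 0.068 ]
 [0.4893 0.424  0.068 ]]
body axis [[ 0.6428  0.1062  0.09  ]
 [ 0.6619 -0.1309  0.09  ]] lever tip (array([0.6504, 0.0366, 0.1195]), [array([ 0.1104, -0.3238]), array([-0.3349,  0.0502])])
```

```bash
cat >> h.py <<'E'
from scipy.spatial.transform import Rotation as Ro
np.set_printoptions(precision=4,suppress=True)
def Rdown(yaw):
    c,s=np.cos(np.radians(yaw)),np.sin(np.radians(yaw)); x=np.array([0,0,-1.]);y=np.array([c,s,0]);return np.c_[x,y,np.cross(x,y)]
def plan(*tgts):
    """each (pos, R or yaw)"""
    st=bot.read_state(); p,R=st['position'],st['tcp_rot']
    for q,Y in tgts:
        Rt=Rdown(Y) if np.isscalar(Y) else Y
        print('shift',np.round(R.T@(np.array(q)-p)*1000,1),'turn',np.round(Ro.from_matrix(R.T@Rt).as_rotvec(degrees=True),1))
def st():
    s=bot.read_state(); R=s['tcp_rot']
    print('t %.2f'%s['time_s'],'p',s['position'],'x',R[:,0],'yaw %.2f'%np.degrees(np.arctan2(R[1,1],R[0,1])),'F',np.round(s['force'],1),'op %.3f'%s['opening'],'q',np.round(s['joint_positions'],1))
E
python3 - <<'E'
from h import *
st(); plan(([.4575,-.0447,.12],72.4),([.4575,-.0447,.003],72.4))
E
```

```text
t 0.25 p [0.2749 0.5609 0.2221] x [-0.0006 -0.0009 -1.    ] yaw 63.89 F [0.5 0.2 1.1] op 1.005 q [ 53.7  30.3  82.1  -0.   67.7 -10.2]
shift [ 102.5 -463.3  430.5] turn [-8.5 -0.   0.1]
shift [ 219.5 -463.2  430.6] turn [-8.5 -0.   0.1]
```

Call:
play_rows([
  [[0,-463,430],[-8.5,0,0],1],
  [[0,-463,430],[-8.5,0,0],1],
  [[0,-463,430],[-8.5,0,0],1],
  [[0,-463,430],[-8.5,0,0],1],
  [[0,-463,430],[-8.5,0,0],1],
  [[0,-463,430],[-8.5,0,0],1],
  [[0,-463,430],[-8.5,0,0],1],
  [[0,-463,430],[-8.5,0,0],1],
])

```text
time_s: 1.05
position: [0.3908, 0.1764, 0.2228]
tcp_rot: [[0.001, 0.302, 0.953], [0.0, 0.953, -0.302], [-1.0, 0.0, 0.001]]
force: [0.8, -0.3, 0.6]
opening: 1.0
```

```bash
python3 - <<'E'
from h import *
st(); plan(([.4575,-.0447,.12],72.4),([.4575,-.0447,.003],72.4))
E
```

```text
t 1.05 p [0.3908 0.1764 0.2228] x [ 0.0008  0.0001 -1.    ] yaw 72.41 F [ 0.8 -0.3  0.6] op 1.000 q [  9.3  15.1 108.9  -0.   55.9 -63.1]
shift [ 102.8 -190.6  130.3] turn [ 0.  0. -0.]
shift [ 219.8 -190.7  130.2] turn [ 0.  0. -0.]
```

Call:
play_rows([
  [[90,-190,130],[0,0,0],1],
  [[90,-190,130],[0,0,0],1],
  [[90,-190,130],[0,0,0],1],
  [[90,-190,130],[0,0,0],1],
  [[90,-190,130],[0,0,0],1],
  [[90,-190,130],[0,0,0],1],
  [[90,-190,130],[0,0,0],1],
])

```text
time_s: 1.75
position: [0.4567, -0.0431, 0.1321]
tcp_rot: [[-0.001, 0.305, 0.952], [0.001, 0.952, -0.305], [-1.0, 0.0, -0.002]]
force: [-0.5, 1.2, 0.3]
opening: 1.001
```

```bash
python3 - <<'E'
from h import *
st(); plan(([.4575,-.0447,.12],72.4),([.4575,-.0447,.003],72.4))
w=cap('wrist','w1')
pts=np.array([[.4575,-.0447,.022],[.4463,-.1403,.022]])
print(proj(w,pts))
E
```

```text
t 1.75 p [ 0.4567 -0.0431  0.1321] x [-0.0015  0.0008 -1.    ] yaw 72.21 F [-0.5  1.2  0.3] op 1.001 q [-19.4  26.3 110.5   0.   43.3 -91.6]
shift [12.1 -1.3  1.3] turn [-0.2 -0.1 -0. ]
shift [129.1  -1.3   1.5] turn [-0.2 -0.1 -0. ]
[[327.3583 199.2463]
 [233.1552 216.9333]]
```

View pics/w1.png

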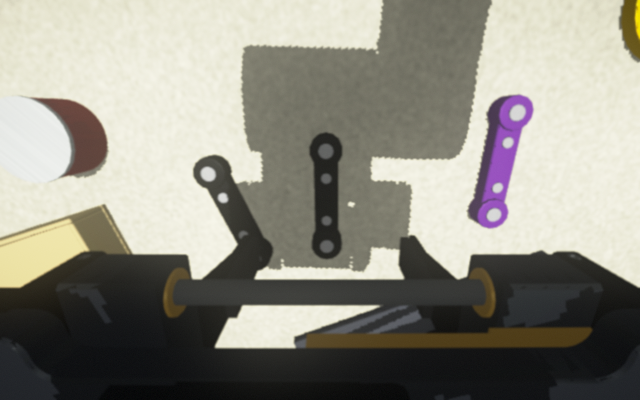

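Call:
play_rows([
  [[50,-1,1],[0,0,0],1],
  [[90,-1,1],[0,0,0],1],
  [[115,-1,1],[0,0,0],1],
  [[127,-1,1],[0,0,0],1],
  [[127,-1,1],[0,0,0],0.6],
  [[127,-1,1],[0,0,0],0],
  [[127,-1,1],[0,0,0],0],
  [[127,-1,1],[0,0,0],0],
])

```text
time_s: 2.6
position: [0.4584, -0.0436, 0.0068]
tcp_rot: [[0.003, 0.302, 0.953], [-0.001, 0.953, -0.302], [-1.0, -0.0, 0.003]]
force: [-1.0, -0.7, -0.2]
opening: 0.72
```

```bash
python3 - <<'E'
from h import *
st()
E
```

```text
t 2.60 p [ 0.4584 -0.0436  0.0068] x [ 0.0026 -0.0009 -1.    ] yaw 72.40 F [-1.  -0.7 -0.2] op 0.720 q [-19.4  41.3 114.3   0.   24.3 -91.8]
```

Call:
play_rows([
  [[2,0,0],[0,0,0],0],
  [[2,0,0],[0,0,0],0],
  [[2,0,0],[0,0,0],0],
  [[2,0,0],[0,0,0],0],
  [[2,0,0],[0,0,0],0],
  [[2,0,0],[0,0,0],0],
  [[2,0,0],[0,0,0],0],
  [[2,0,0],[0,0,0],0],
])

```text
time_s: 3.4
position: [0.4575, -0.0436, 0.0035]
tcp_rot: [[0.0, 0.303, 0.953], [-0.0, 0.953, -0.303], [-1.0, -0.0, 0.0]]
force: [-0.8, -0.4, 0.9]
opening: 0.27
```

```bash
python3 - <<'E'
from h import *
st()
R=Rdown(72.4)
plan(([.4584,-.0437,.15],72.4),([.492,-.34,.15],90),([.492,-.34,.15],90),)
E
```

```text
t 3.40 p [ 0.4575 -0.0436  0.0035] x [ 0.     -0.0001 -1.    ] yaw 72.39 F [-0.8 -0.4  0.9] op 0.270 q [-19.4  41.7 114.3  -0.   24.  -91.8]
shift [-146.5    0.1    0.9] turn [-0.  0.  0.]
shift [-146.4 -272.1  122.5] turn [-17.6   0.    0. ]
shift [-146.4 -272.1  122.5] turn [-17.6   0.    0. ]
```

Call:
play_rows([
  [[-45,0,0],[0,0,0],0],
  [[-90,0,0],[0,0,0],0],
  [[-100,-40,18],[-3,0,0],0],
  [[-100,-80,36],[-6,0,0],0],
  [[-100,-120,54],[-10,0,0],0],
  [[-100,-160,72],[-13,0,0],0],
  [[-100,-200,90],[-16,0,0],0],
  [[-100,-240,108],[-17.6,0,0],0],
])

```text
time_s: 4.2
position: [0.4874, -0.3061, 0.1031]
tcp_rot: [[-0.001, -0.001, 1.0], [0.001, 1.0, 0.001], [-1.0, 0.001, -0.001]]
force: [1.7, -0.2, -1.3]
opening: 0.273
```

```bash
python3 - <<'E'
from h import *
st()
plan(([.492,-.345,.10],90),([.492,-.345,.011],90),)
w=cap('wrist','w2')
E
```

```text
t 4.20 p [ 0.4874 -0.3061  0.1031] x [-0.0008  0.0012 -1.    ] yaw 90.05 F [ 1.7 -0.2 -1.3] op 0.273 q [ -43.3   35.8   95.1    0.    49.2 -133.3]
shift [  3.  -38.9   4.6] turn [ 0.1 -0.  -0.1]
shift [ 92.  -39.    4.7] turn [ 0.1 -0.  -0.1]
```

View pics/w2.png

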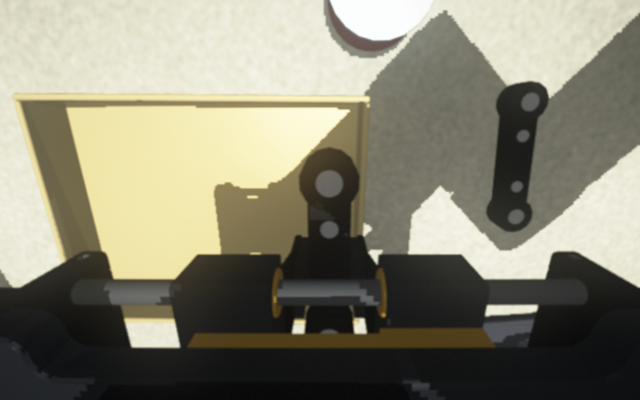

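Call:
play_rows([
  [[3,-39,5],[0,0,0],0],
  [[40,-39,5],[0,0,0],0],
  [[70,-39,5],[0,0,0],0],
  [[85,-39,5],[0,0,0],0],
  [[92,-39,5],[0,0,0],0],
  [[93,-39,5],[0,0,0],0],
  [[93,-39,5],[0,0,0],0.7],
  [[93,-39,5],[0,0,0],0.7],
])

```text
time_s: 5.05
position: [0.4939, -0.3447, 0.0122]
tcp_rot: [[0.002, -0.0, 1.0], [-0.002, 1.0, 0.0], [-1.0, -0.002, 0.002]]
force: [-0.4, 0.2, -0.4]
opening: 0.38
```

Call:
play_rows([
  [[0,0,0],[0,0,0],0.7],
  [[0,0,0],[0,0,0],0.7],
  [[0,0,0],[0,0,0],0.7],
  [[-40,0,0],[0,0,0],0.8],
  [[-90,0,0],[0,0,0],1],
  [[-140,0,0],[0,0,0],1],
  [[-140,0,0],[0,0,0],1],
])

```text
time_s: 5.75
position: [0.4967, -0.3476, 0.1581]
tcp_rot: [[0.011, 0.0, 1.0], [-0.011, 1.0, 0.0], [-1.0, -0.011, 0.011]]
force: [0.9, -0.9, -0.2]
opening: 0.955
```

```bash
python3 - <<'E'
from h import *
st()
plan(([.4465,-.1406,.13],94.5),([.4465,-.1406,.13],94.5-180))
t=cap('top','t2');s=cap('side','s2')
E
```

```text
t 5.75 p [ 0.4967 -0.3476  0.1581] x [ 0.0111 -0.0113 -0.9999] yaw 90.00 F [ 0.9 -0.9 -0.2] op 0.955 q [ -45.5   32.9   89.1   -0.    57.1 -135.5]
shift [ 25.2 207.3 -50.4] turn [-4.5  0.6  0.7]
shift [ 25.2 207.3 -50.4] turn [175.5   1.   -0.9]
```

View pics/t2.png

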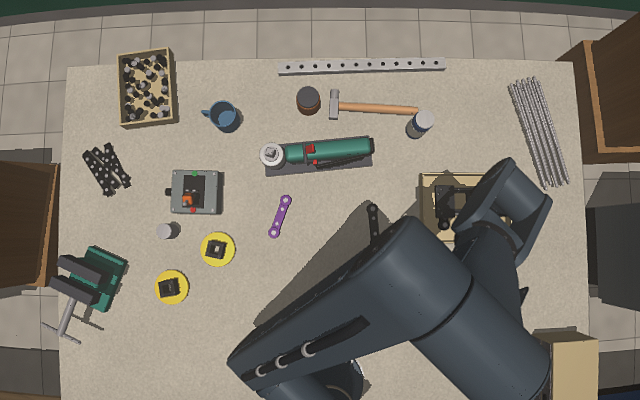

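Call:
play_rows([
  [[0,50,-12],[-4.5,0.6,0.7],1],
  [[0,100,-25],[-4.5,0.6,0.7],1],
  [[0,150,-37],[-4.5,0.6,0.7],1],
  [[0,200,-49],[-4.5,0.6,0.7],1],
  [[25,207,-50],[-4.5,0.6,0.7],1],
  [[25,207,-50],[-4.5,0.6,0.7],1],
  [[25,207,-50],[-4.5,0.6,0.7],1],
])

```text
time_s: 6.55
position: [0.4425, -0.1369, 0.1246]
tcp_rot: [[-0.013, -0.079, 0.997], [0.013, 0.997, 0.079], [-1.0, 0.014, -0.012]]
force: [1.2, -0.3, -0.3]
opening: 1.003
```

```bash
python3 - <<'E'
from h import *
st()
plan(([.4465,-.1406,.1],94.5),([.4465,-.1406,.003],94.5))
w=cap('wrist','w3');print(proj(w,[[.4465,-.1406,.022]]))
E
```

```text
t 6.55 p [ 0.4425 -0.1369  0.1246] x [-0.0132  0.0128 -0.9998] yaw 94.52 F [ 1.2 -0.3 -0.3] op 1.003 q [ -31.2   27.6  109.6    0.3   43.8 -126. ]
shift [24.5 -4.3  3.9] turn [ 0.  -0.7 -0.8]
shift [121.5  -5.7   5.1] turn [ 0.  -0.7 -0.8]
[[323.6428 204.9466]]
```

View pics/w3.png

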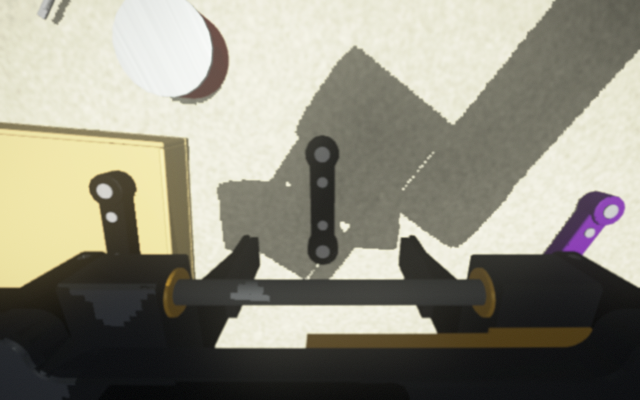

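Call:
play_rows([
  [[40,-5,4],[0,-0.7,-0.8],1],
  [[80,-6,5],[0,-0.7,-0.8],1],
  [[110,-6,5],[0,-0.7,-0.8],1],
  [[120,-6,5],[0,-0.7,-0.8],1],
  [[121,-6,5],[0,-0.7,-0.8],0.3],
  [[121,-6,5],[0,-0.7,-0.8],0],
  [[121,-6,5],[0,-0.7,-0.8],0],
  [[121,-6,5],[0,-0.7,-0.8],0],
])

```text
time_s: 7.4
position: [0.4479, -0.1417, 0.0057]
tcp_rot: [[0.005, -0.078, 0.997], [-0.003, 0.997, 0.078], [-1.0, -0.003, 0.005]]
force: [-0.1, -0.6, -0.0]
opening: 0.724
```

Call:
play_rows([
  [[0,0,0],[0,0,0],0],
  [[0,0,0],[0,0,0],0],
  [[0,0,0],[0,0,0],0],
  [[0,0,0],[0,0,0],0],
  [[0,0,0],[0,0,0],0],
  [[0,0,0],[0,0,0],0],
  [[0,0,0],[0,0,0],0],
])

```text
time_s: 8.1
position: [0.447, -0.1411, 0.0045]
tcp_rot: [[0.002, -0.078, 0.997], [-0.001, 0.997, 0.078], [-1.0, -0.001, 0.002]]
force: [-0.2, 0.9, 1.4]
opening: 0.27
```

```bash
python3 - <<'E'
from h import *
st()
plan(([.4465,-.1406,.1],94.5),([.492,-.455,.1],90))
E
```

```text
t 8.10 p [ 0.447  -0.1411  0.0045] x [ 0.0024 -0.0012 -1.    ] yaw 94.49 F [-0.2  0.9  1.4] op 0.270 q [ -31.2   41.7  113.1    0.    25.  -125.7]
shift [-95.5   0.4  -0.3] turn [-0.   0.1  0.1]
shift [ -95.1 -316.6   20.5] turn [4.5 0.1 0.1]
```

Call:
play_rows([
  [[-50,0,0],[0,0,0],0],
  [[-95,-20,1],[0,0,0],0],
  [[-95,-70,5],[1,0,0],0],
  [[-95,-120,8],[2,0,0],0],
  [[-95,-170,11],[3,0,0],0],
  [[-95,-220,14],[4,0,0],0],
  [[-95,-270,17],[4.5,0,0],0],
  [[-95,-317,20],[4.5,0,0],0],
])

```text
time_s: 8.9
position: [0.491, -0.4572, 0.0992]
tcp_rot: [[0.002, 0.001, 1.0], [0.0, 1.0, -0.001], [-1.0, 0.0, 0.002]]
force: [0.9, -0.1, -1.5]
opening: 0.267
```

Call:
play_rows([
  [[0,0,0],[0,0,0],0],
  [[0,0,0],[0,0,0],0],
])

```text
time_s: 9.1
position: [0.4905, -0.4559, 0.0987]
tcp_rot: [[0.001, 0.002, 1.0], [0.001, 1.0, -0.002], [-1.0, 0.001, 0.001]]
force: [-0.1, 0.9, -1.4]
opening: 0.274
```

```bash
python3 - <<'E'
from h import *
st()
plan(([.492,-.455,.012],90))
E
```

```text
t 9.10 p [ 0.4905 -0.4559  0.0987] x [ 0.0012  0.0007 -1.    ] yaw 89.86 F [-0.1  0.9 -1.4] op 0.274 q [ -52.5   41.9   80.9    0.1   57.3 -142.4]
shift [86.7  0.8  1.4] turn [-0.1  0.1 -0. ]
```

Call:
play_rows([
  [[40,0,1],[0,0,0],0],
  [[70,0,1],[0,0,0],0],
  [[82,0,1],[0,0,0],0],
  [[87,0,1],[0,0,0],0],
  [[87,0,1],[0,0,0],0],
  [[87,0,1],[0,0,0],0.6],
  [[87,0,1],[0,0,0],0.6],
  [[87,0,1],[0,0,0],0.6],
])

```text
time_s: 9.9
position: [0.4934, -0.4564, 0.0146]
tcp_rot: [[0.004, 0.0, 1.0], [-0.004, 1.0, -0.0], [-1.0, -0.004, 0.004]]
force: [-0.8, 0.1, -0.2]
opening: 0.459
```

Call:
play_rows([
  [[0,0,0],[0,0,0],0.6],
  [[0,0,0],[0,0,0],0.6],
  [[-40,0,0],[0,0,0],0.8],
  [[-90,0,0],[0,0,0],1],
  [[-140,0,0],[0,0,0],1],
  [[-140,0,0],[0,0,0],1],
  [[-140,0,0],[0,0,0],1],
])

```text
time_s: 10.6
position: [0.493, -0.4562, 0.1551]
tcp_rot: [[0.005, 0.0, 1.0], [-0.004, 1.0, -0.0], [-1.0, -0.004, 0.005]]
force: [-0.4, 0.2, 0.3]
opening: 0.951
```

```bash
python3 - <<'E'
from h import *
st()
w=cap('wrist','w4');s=cap('side','s4')
plan(([.41,.1,.22],90),([.385,.303,.22],75))
E
```

```text
t 10.60 p [ 0.493  -0.4562  0.1551] x [ 0.0048 -0.0044 -1.    ] yaw 89.99 F [-0.4  0.2  0.3] op 0.951 q [ -52.3   37.9   78.7    0.1   63.  -142.3]
shift [-67.8 554.4 -81.8] turn [-0.   0.  -0.1]
shift [ -67.6  757.4 -106.8] turn [15.   0.  -0.1]
```

View pics/s4.png

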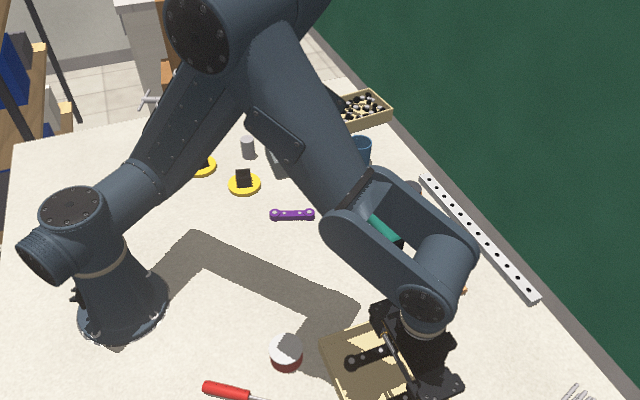

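View pics/w4.png

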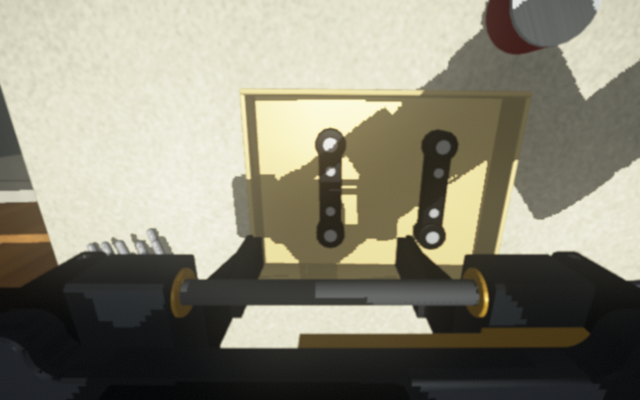

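```bash
python3 - <<'E'
from h import *
plan(([.56,.12,.26],94.6))
w=bot.capture('wrist'); s=bot.read_state(); K,R,t,k=cam(w); C=-R.T@t
print('cam in tool',s['tcp_rot'].T@(C-s['position']), 'cam axes in tool', s['tcp_rot'].T@R.T)
E
```

```text
shift [-107.6  574.5   68.3] turn [-4.6  0.  -0.1]
cam in tool [-0.1619 -0.0002 -0.0824] cam axes in tool [[ 0.0012 -0.3037  0.9528]
 [ 1.      0.0002 -0.0012]
 [ 0.0002  0.9528  0.3037]]
```

Call:
play_rows([
  [[-85,50,12],[-4.6,0,0],1],
  [[-85,100,24],[-4.6,0,0],1],
  [[-85,515,127],[-4.6,0,0],1],
  [[-85,515,127],[-4.6,0,0],1],
  [[-85,515,127],[-4.6,0,0],1],
  [[-85,515,127],[-4.6,0,0],1],
  [[-85,515,127],[-4.6,0,0],1],
  [[-85,515,127],[-4.6,0,0],1],
])

```text
time_s: 11.55
position: [0.5798, -0.0943, 0.2294]
tcp_rot: [[-0.001, -0.08, 0.997], [0.0, 0.997, 0.08], [-1.0, 0.0, -0.001]]
force: [0.6, -0.1, -0.8]
opening: 0.999
```

Call:
play_rows([
  [[0,50,12],[0,0,0],1],
  [[0,100,24],[0,0,0],1],
  [[0,125,30],[0,0,0],1],
  [[0,125,30],[0,0,0],1],
  [[0,125,30],[0,0,0],1],
  [[0,125,30],[0,0,0],1],
])

```text
time_s: 12.15
position: [0.6, 0.0295, 0.2301]
tcp_rot: [[0.0, -0.079, 0.997], [-0.001, 0.997, 0.079], [-1.0, -0.001, 0.0]]
force: [0.1, 0.1, -0.1]
opening: 1.001
```

```bash
python3 - <<'E'
from h import *
st()
w=cap('wrist','w5');t=cap('top')
import pickle; pickle.dump(w,open('w5.pkl','wb'))
crop(w,'w5c',200,80,200,150,4)
E
```

```text
t 12.15 p [0.6    0.0295 0.2301] x [ 0.0001 -0.0014 -1.    ] yaw 94.53 F [ 0.1  0.1 -0.1] op 1.001 q [  -7.8   27.9   85.2   -0.1   66.9 -102.3]
```

View pics/w5.png

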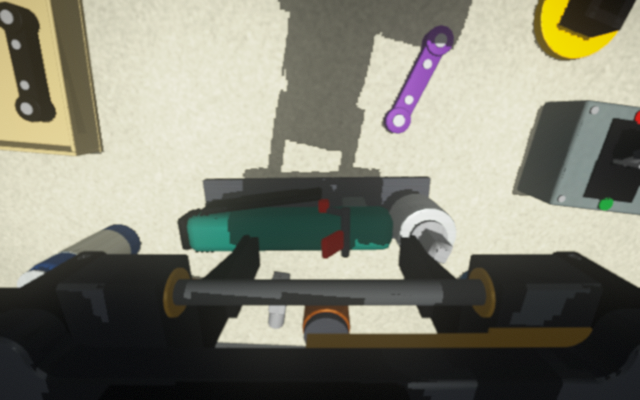

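Call:
play_rows([
  [[0,20,45],[0,0,0],1],
  [[0,40,80],[0,0,0],1],
  [[0,40,80],[0,0,0],1],
  [[0,40,80],[0,0,0],1],
  [[0,40,80],[0,0,0],1],
  [[0,40,80],[0,0,0],1],
])

```text
time_s: 12.85
position: [0.6761, 0.0756, 0.2314]
tcp_rot: [[0.001, -0.078, 0.997], [-0.001, 0.997, 0.078], [-1.0, -0.001, 0.001]]
force: [-0.0, 0.1, 0.7]
opening: 0.998
```

```bash
python3 - <<'E'
from h import *
st()
w=cap('wrist','w6');t=cap('top');s=cap('side')
import pickle; pickle.dump(w,open('w6.pkl','wb'))
crop(w,'w6c',150,60,260,195,3)
crop(w,'w6d',340,70,130,110,6)
E
```

```text
t 12.85 p [0.6761 0.0756 0.2314] x [ 0.0013 -0.0013 -1.    ] yaw 94.50 F [-0.   0.1  0.7] op 0.998 q [ -3.   34.1  72.9  -0.1  72.9 -97.5]
```

View pics/w6.png

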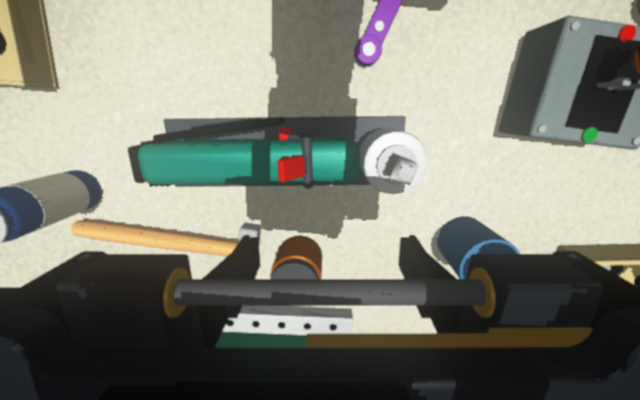

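View pics/w6d.png

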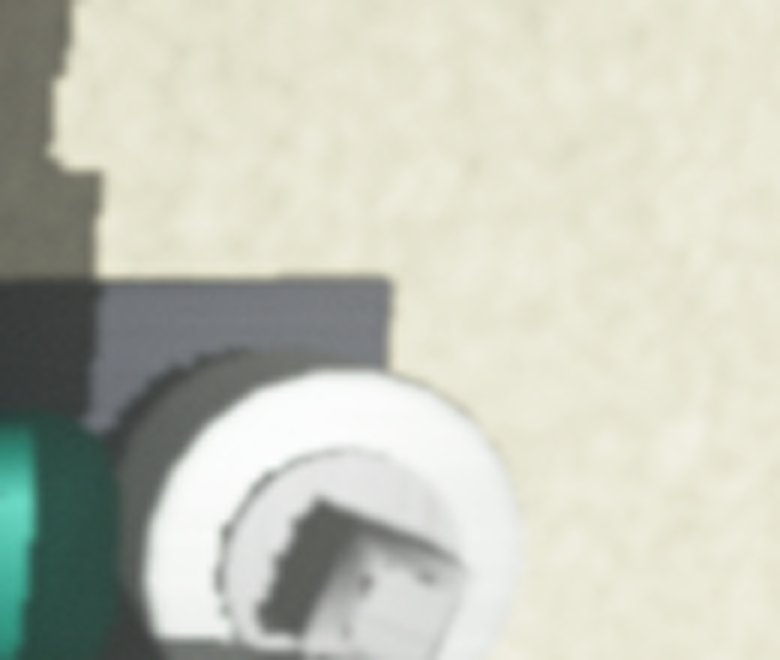

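View pics/w6c.png

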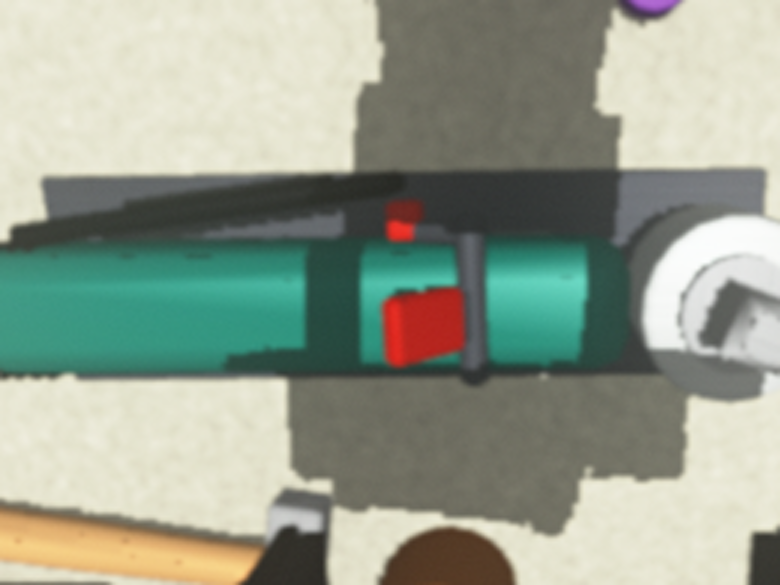

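```bash
python3 - <<'E'
from h import *
import pickle
w=pickle.load(open('w6.pkl','rb'))
crop(w,'w6e',350,115,90,85,8)
E
```

```text
(no output)
```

View pics/w6e.png

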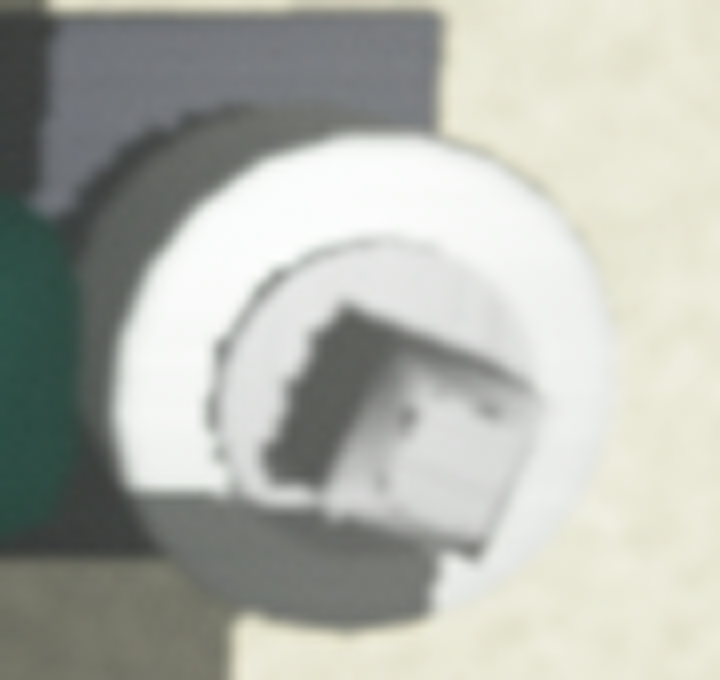

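```bash
cat > fit.py <<'E'
from h import *
import pickle
from scipy.optimize import least_squares
w=pickle.load(open('w6.pkl','rb'))
T=lambda x,y:[350+(x+.5)/8-.5,115+(y+.5)/8-.5]
uv=np.array([T(543,393),T(478,557),T(328,512)])
p=onz(w,uv,.138);print(p,np.linalg.norm(p[0]-p[1]),np.linalg.norm(p[1]-p[2]))
# circle ring z=.108
print('ring',onz(w,[T(222,400),T(385,238)],.108))
def sq(a,h,z):
    c,s=np.cos(a),np.sin(a); q=np.array([[1,1],[1,-1],[-1,-1],[-1,1]])*h
    return np.c_[q@np.array([[c,s],[-s,c]]),np.full(4,z)]
def draw(cx,cy,a,img,ox,oy,k,z0=.108):
    im=img.copy()
    f=lambda P:np.int32(np.round(((proj(w,P)-[ox,oy])+.5)*k-.5))
    for h,z in ((.01,.108),(.01,.138),(.006,.146)):
        P=sq(a,h,z)+[cx,cy,0]; cv2.polylines(im,[f(P)],True,(0,0,255),1)
    th=np.linspace(0,2*np.pi,60)
    for r,z in((.02,.108),):
        cv2.polylines(im,[f(np.c_[cx+r*np.cos(th),cy+r*np.sin(th),np.full(60,z)])],True,(255,0,0),1)
    return im
cx,cy=(p[0][:2]+p[2][:2])/2
d=p[0]-p[1]; a=np.arctan2(d[1],d[0]); print(cx,cy,np.degrees(a))
im=cv2.imread('pics/w6e.png')
cv2.imwrite('pics/f1.png',draw(cx,cy,a,im,350,115,8))
E
python3 fit.py
```

```text
[[0.6335 0.1506 0.138 ]
 [0.6526 0.1465 0.138 ]
 [0.6488 0.1287 0.138 ]] 0.01957266436252064 0.018114854010840314
ring [[0.6422 0.1206 0.108 ]
 [0.6209 0.1378 0.108 ]]
0.6411164142136376 0.1396759406711679 167.74302328267197
```

View pics/f1.png

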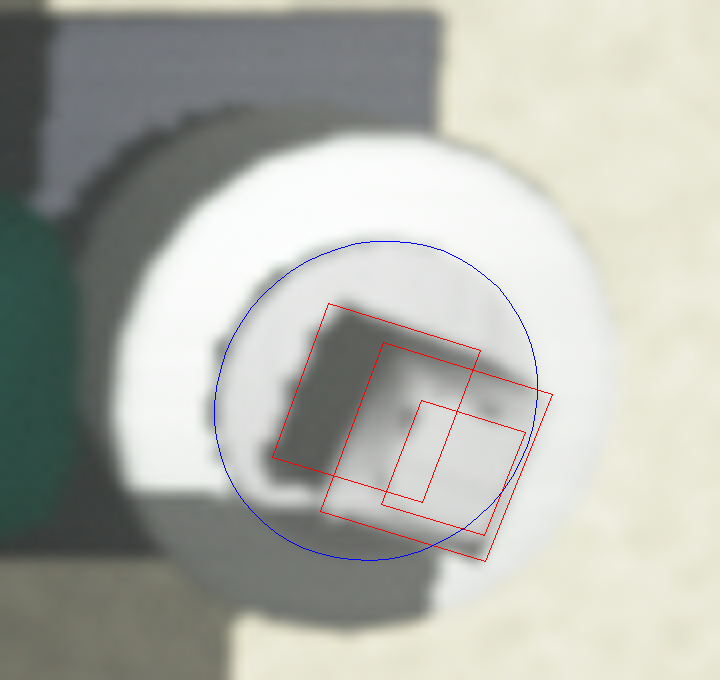

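```bash
cat > ov.py <<'E'
from fit import *
t,s=pickle.load(open('c0.pkl','rb'))
def ov(c,f,x,y,W,H,k,cx,cy,a):
    global w
    import fit; fit.w=c
    im=cv2.resize(c['img'][y:y+H,x:x+W],None,fx=k,fy=k,interpolation=cv2.INTER_CUBIC)
    im=fit.draw(cx,cy,a,im,x,y,k); return im
A=ov(t,'',250,130,50,50,10,.6405,.1395,np.radians(-12.3))
B=ov(s,'',325,155,35,50,10,.6405,.1395,np.radians(-12.3))
cv2.imwrite('pics/f2.png',cv2.hconcat([A[:500],B[:500]])[:,:800])
E
python3 ov.py
```

```text
[[0.6335 0.1506 0.138 ]
 [0.6526 0.1465 0.138 ]
 [0.6488 0.1287 0.138 ]] 0.01957266436252064 0.018114854010840314
ring [[0.6422 0.1206 0.108 ]
 [0.6209 0.1378 0.108 ]]
0.6411164142136376 0.1396759406711679 167.74302328267197
```

View pics/f2.png

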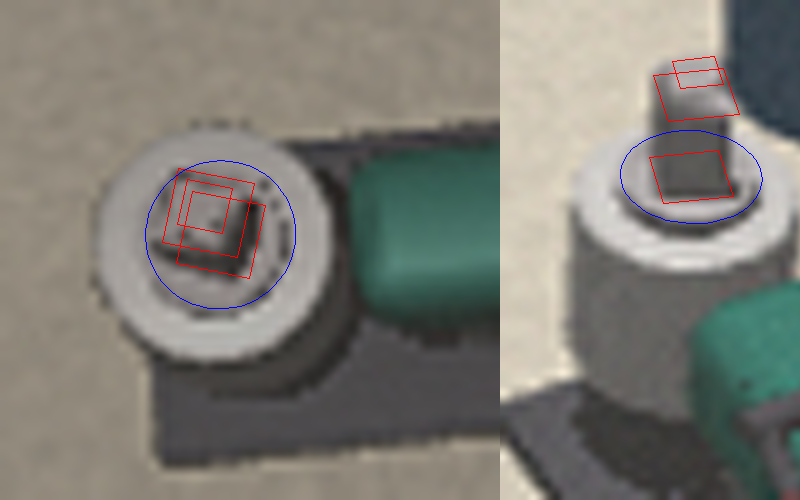

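```bash
python3 - <<'E'
from h import *
import pickle
t,s=pickle.load(open('c0.pkl','rb'))
ta=lambda x,y:[70+(x+.5)/4-.5,130+(y+.5)/4-.5]
p=onz(t,[ta(560,440),ta(628,446),ta(612,515),ta(542,502)],.05);print(p,p.mean(0))
for i in range(4):
    d=p[(i+1)%4]-p[i];print(np.linalg.norm(d),np.degrees(np.arctan2(d[1],d[0])))
st();plan(([.395,.303,.2],75))
E
```

```text
[[0.412  0.3191 0.05  ]
 [0.4075 0.2715 0.05  ]
 [0.3601 0.2828 0.05  ]
 [0.3694 0.3318 0.05  ]] [0.3872 0.3013 0.05  ]
0.04778411487915609 -95.49398998178206
0.048705458629115225 166.5901192879682
0.04980323606545048 79.2558927404763
0.04450687203797672 -16.527501283530107
t 13.00 p [0.6766 0.0761 0.2317] x [ 0.0024 -0.0012 -1.    ] yaw 94.53 F [-0.9  0.4  0.5] op 1.004 q [ -2.9  34.1  72.9  -0.1  72.8 -97.4]
shift [  30.8  248.5 -262.9] turn [19.5  0.1  0.1]
```

Call:
play_rows([
  [[0,30,-32],[2,0,0],1],
  [[0,64,-68],[5,0,0],1],
  [[20,248,-263],[17,0,0],1],
  [[20,248,-263],[17,0,0],1],
  [[20,248,-263],[17,0,0],1],
  [[20,248,-263],[17,0,0],1],
  [[20,248,-263],[17,0,0],1],
  [[20,248,-263],[17,0,0],1],
])

```text
time_s: 13.8
position: [0.3904, 0.3041, 0.2104]
tcp_rot: [[-0.001, 0.212, 0.977], [-0.001, 0.977, -0.212], [-1.0, -0.002, -0.0]]
force: [0.3, 0.5, -1.4]
opening: 1.002
```

Call:
play_rows([
  [[0,0,0],[0,0,0],1],
  [[0,0,0],[0,0,0],1],
  [[0,0,0],[0,0,0],1],
])

```text
time_s: 14.1
position: [0.3967, 0.3024, 0.2108]
tcp_rot: [[0.004, 0.216, 0.976], [-0.001, 0.976, -0.216], [-1.0, 0.0, 0.004]]
force: [0.3, 0.1, -0.4]
opening: 0.998
```

```bash
python3 - <<'E'
from h import *
import pickle
st(); w=cap('wrist','w7'); pickle.dump(w,open('w7.pkl','wb'));
u=proj(w,[[.386,.303,.03]])[0].astype(int); print(u); crop(w,'w7c',u[0]-60,u[1]-50,120,100,7)
E
```

```text
t 14.10 p [0.3967 0.3024 0.2108] x [ 0.0041 -0.0008 -1.    ] yaw 77.51 F [ 0.3  0.1 -0.4] op 0.998 q [ 24.6  21.4 100.8  -0.2  57.6 -52.9]
[327 171]
```

View pics/w7c.png

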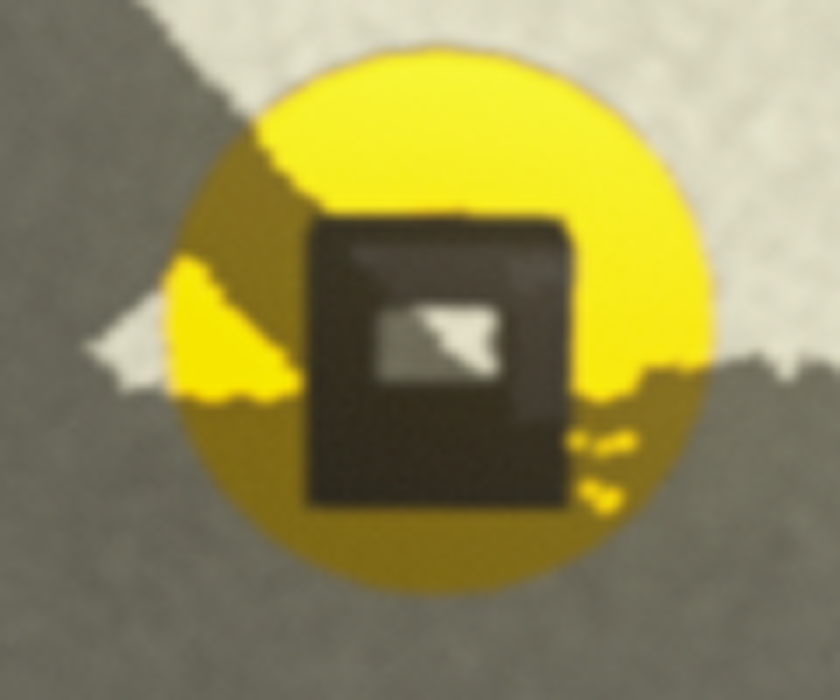

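View pics/w7.png

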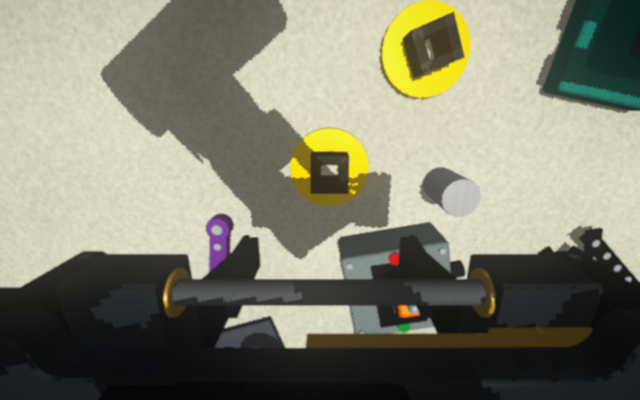

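```bash
python3 - <<'E'
from h import *
import pickle
w=pickle.load(open('w7.pkl','rb'))
T=lambda x,y:[267+(x+.5)/7-.5,121+(y+.5)/7-.5]
print('disc',onz(w,[T(440,322)],.014),'bore bottom',onz(w,[T(438,344)],.0))
e=onz(w,[T(306,506),T(570,506)],.05);print('far edge',e,np.linalg.norm(e[0]-e[1]),np.degrees(np.arctan2(*(e[1]-e[0])[[1,0]])))
R=Rdown(77.5); print('hub c', e.mean(0)-R[:,2]*.022)
plan(([.3855,.303,.0185],77.5))
E
```

```text
disc [[0.3835 0.3061 0.014 ]] bore bottom [[0.3901 0.3043 0.    ]]
far edge [[0.4019 0.2793 0.05  ]
 [0.4113 0.3219 0.05  ]] 0.04366182395293284 77.51493043881983
hub c [0.3851 0.3054 0.05  ]
shift [192.2  -1.7 -11.8] turn [-0.   0.2  0. ]
```

Call:
play_rows([
  [[50,0,-11],[0,0.2,0],1],
  [[100,0,-11],[0,0.2,0],1],
  [[145,0,-11],[0,0.2,0],1],
  [[145,0,-11],[0,0.2,0],1],
  [[145,0,-11],[0,0.2,0],1],
])

```text
time_s: 14.65
position: [0.3854, 0.3045, 0.0651]
tcp_rot: [[-0.003, 0.217, 0.976], [-0.001, 0.976, -0.217], [-1.0, -0.002, -0.002]]
force: [0.7, 0.3, 0.1]
opening: 1.002
```

```bash
python3 - <<'E'
from h import *
st();plan(([.385,.3048,.0185],77.5))
E
```

```text
t 14.65 p [0.3854 0.3045 0.0651] x [-0.0028 -0.0013 -1.    ] yaw 77.50 F [0.7 0.3 0.1] op 1.002 q [ 25.2  35.3 108.5   0.   36.4 -52.3]
shift [46.6  0.3 -0.3] turn [-0.  -0.1  0.1]
```

Call:
play_rows([
  [[25,0,0],[0,0,0],1],
  [[42,0,0],[0,0,0],1],
  [[46,0,0],[0,0,0],1],
  [[46,0,0],[0,0,0],0.4],
  [[46,0,0],[0,0,0],0],
  [[46,0,0],[0,0,0],0],
  [[46,0,0],[0,0,0],0],
  [[46,0,0],[0,0,0],0],
])

```text
time_s: 15.45
position: [0.3849, 0.3052, 0.0199]
tcp_rot: [[-0.0, 0.215, 0.977], [-0.0, 0.977, -0.215], [-1.0, -0.0, -0.0]]
force: [0.5, 0.3, -0.0]
opening: 0.631
```

Call:
play_rows([
  [[0,0,0],[0,0,0],0],
  [[0,0,0],[0,0,0],0],
  [[0,0,0],[0,0,0],0],
  [[0,0,0],[0,0,0],0],
])

```text
time_s: 15.85
position: [0.3847, 0.3051, 0.0195]
tcp_rot: [[-0.001, 0.215, 0.977], [-0.0, 0.977, -0.215], [-1.0, -0.001, -0.001]]
force: [-0.9, 1.3, 2.6]
opening: 0.503
```

```bash
python3 - <<'E'
from h import *
st();plan(([.385,.3048,.23],77.5),([.639,.1395,.23],77.7))
E
```

```text
t 15.85 p [0.3847 0.3051 0.0195] x [-0.001  -0.0003 -1.    ] yaw 77.59 F [-0.9  1.3  2.6] op 0.503 q [ 25.3  40.5 109.5   0.   30.  -52.2]
shift [-210.5   -0.4    0.2] turn [ 0.1 -0.1  0. ]
shift [-210.7 -107.2  283.7] turn [-0.1 -0.1  0. ]
```

Call:
play_rows([
  [[-30,0,0],[0,0,0],0],
  [[-75,0,0],[0,0,0],0],
  [[-120,0,0],[0,0,0],0],
  [[-165,0,0],[0,0,0],0],
  [[-195,-15,40],[0,0,0],0],
  [[-205,-30,80],[0,0,0],0],
  [[-205,-45,120],[0,0,0],0],
  [[-205,-60,160],[0,0,0],0],
])

```text
time_s: 16.65
position: [0.5288, 0.2111, 0.2242]
tcp_rot: [[-0.002, 0.215, 0.977], [-0.0, 0.977, -0.215], [-1.0, -0.001, -0.002]]
force: [1.0, 0.7, -2.4]
opening: 0.505
```

Call:
play_rows([
  [[0,-15,40],[0,0,0],0],
  [[0,-30,80],[0,0,0],0],
  [[0,-43,115],[0,0,0],0],
  [[0,-43,115],[0,0,0],0],
  [[0,-43,115],[0,0,0],0],
  [[0,-43,115],[0,0,0],0],
])

```text
time_s: 17.25
position: [0.6294, 0.1459, 0.2229]
tcp_rot: [[-0.005, 0.215, 0.977], [-0.0, 0.977, -0.215], [-1.0, -0.001, -0.005]]
force: [-0.1, -0.9, -2.7]
opening: 0.503
```

```bash
python3 - <<'E'
from h import *
import pickle
st();plan(([.639,.1395,.185],77.7))
t=cap('top','t8');s=cap('side','s8');w=cap('wrist','w8')
pickle.dump((t,s,w),open('c8.pkl','wb'))
crop(t,'t8c',230,100,120,100,5);crop(s,'s8c',290,90,120,130,5)
E
```

```text
t 17.25 p [0.6294 0.1459 0.2229] x [-0.005  -0.0003 -1.    ] yaw 77.60 F [-0.1 -0.9 -2.7] op 0.503 q [  3.2  32.   78.6   0.   69.7 -74.4]
shift [37.9 -4.1 10.9] turn [-0.1 -0.3  0.1]
```

View pics/t8c.png

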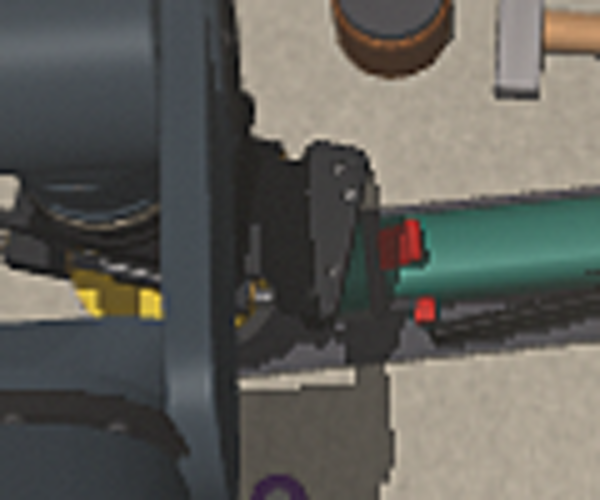

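View pics/s8c.png

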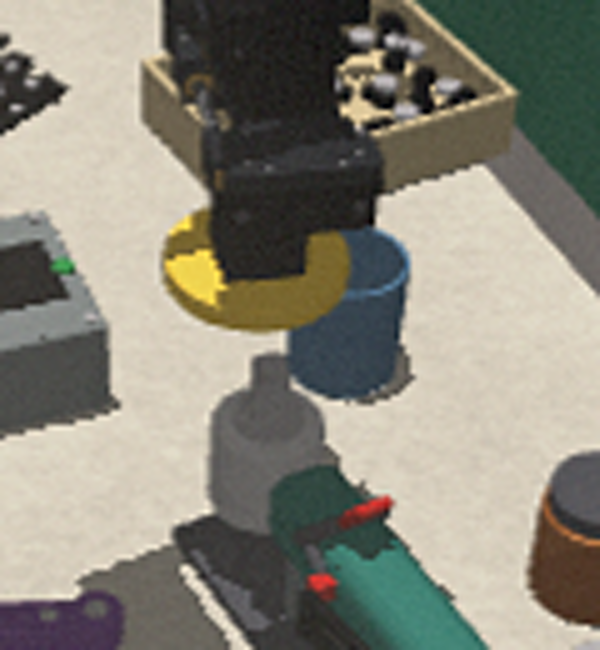

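View pics/w8.png

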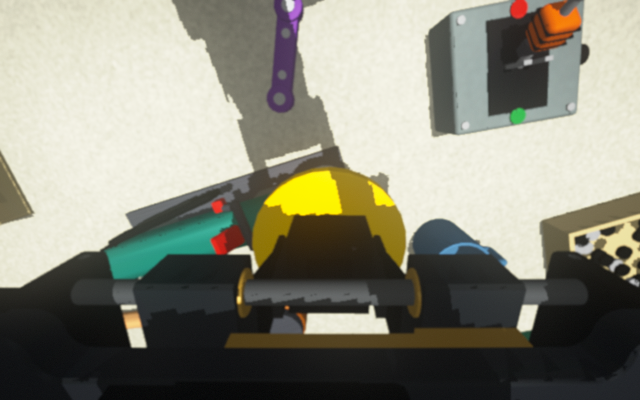

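Call:
play_rows([
  [[20,-4,11],[0,-0.2,0],0],
  [[45,-4,11],[0,-0.2,0],0],
  [[50,-4,11],[0,-0.2,0],0],
  [[50,-4,11],[0,-0.2,0],0],
  [[50,-4,11],[0,-0.2,0],0],
])

```text
time_s: 17.9
position: [0.6416, 0.1397, 0.1753]
tcp_rot: [[0.004, 0.214, 0.977], [-0.001, 0.977, -0.214], [-1.0, -0.0, 0.004]]
force: [0.5, -1.9, -3.1]
opening: 0.502
```

```bash
python3 - <<'E'
from h import *
import pickle
st();plan(([.639,.1395,.150],77.7),([.639,.1395,.1275],77.7))
s=cap('side')
crop(s,'s9c',300,110,100,110,6)
E
```

```text
t 17.90 p [0.6416 0.1397 0.1753] x [ 0.004  -0.0011 -1.    ] yaw 77.62 F [ 0.5 -1.9 -3.1] op 0.502 q [  2.6  35.5  80.   -0.1  64.2 -75. ]
shift [25.3 -0.7 -2.6] turn [-0.1  0.2  0. ]
shift [47.8 -0.7 -2.7] turn [-0.1  0.2  0. ]
```

View pics/s9c.png

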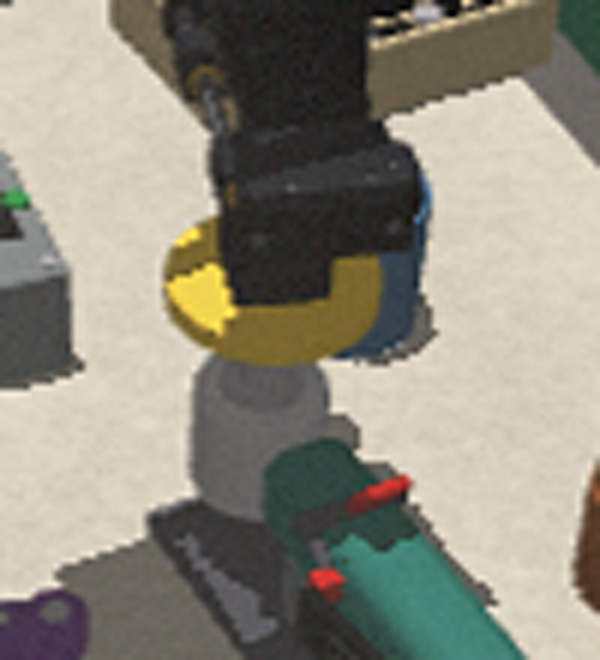

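Call:
play_rows([
  [[6,0,-2],[0,0.2,0],0],
  [[12,0,-2],[0,0.2,0],0],
  [[16,0,-2],[0,0.2,0],0],
  [[20,0,-2],[0,0.2,0],0],
  [[20,0,-2],[0,0.2,0],0],
])

```text
time_s: 18.45
position: [0.6389, 0.1397, 0.1534]
tcp_rot: [[-0.002, 0.215, 0.977], [-0.0, 0.977, -0.215], [-1.0, -0.001, -0.002]]
force: [0.6, 2.0, -3.4]
opening: 0.506
```

```bash
python3 - <<'E'
from h import *
import pickle
st();print(bot.read_state()['moment']);plan(([.6395,.1395,.150],77.7),([.6395,.1395,.1275],77.7))
s=cap('side')
crop(s,'s10c',300,110,100,110,6)
E
```

```text
t 18.45 p [0.6389 0.1397 0.1534] x [-0.0023 -0.0001 -1.    ] yaw 77.58 F [ 0.6  2.  -3.4] op 0.506 q [  2.6  37.   81.2  -0.   62.  -75. ]
[0.0989 0.0306 0.0291]
shift [ 3.4 -0.   0.6] turn [-0.1 -0.1  0. ]
shift [25.9 -0.   0.7] turn [-0.1 -0.1  0. ]
```

View pics/s10c.png

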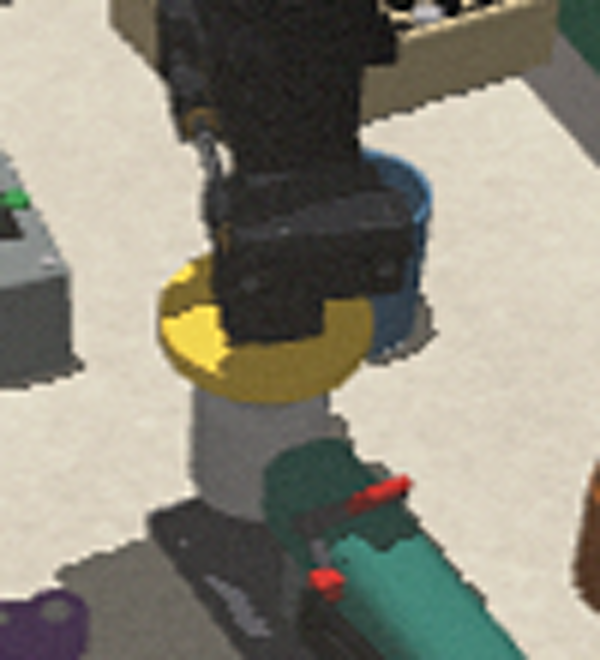

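Call:
play_rows([
  [[6,0,0],[0,0,0],0],
  [[12,0,0],[0,0,0],0],
  [[17,0,0],[0,0,0],0],
  [[22,0,0],[0,0,0],0],
  [[25,0,0],[0,0,0],0],
  [[25,0,0],[0,0,0],0],
])

```text
time_s: 19.1
position: [0.6389, 0.1397, 0.1285]
tcp_rot: [[-0.002, 0.215, 0.977], [-0.0, 0.977, -0.215], [-1.0, -0.001, -0.002]]
force: [-0.3, 1.1, -3.1]
opening: 0.502
```

```bash
python3 - <<'E'
from h import *
st();print(bot.read_state()['moment'])
E
```

```text
t 19.10 p [0.6389 0.1397 0.1285] x [-0.0021 -0.0002 -1.    ] yaw 77.58 F [-0.3  1.1 -3.1] op 0.502 q [  2.6  38.7  82.2  -0.   59.2 -75. ]
[ 0.2203 -0.0253 -0.0037]
```

Call:
play_rows([
  [[1,0,0],[0,0,0],0],
  [[2,0,0],[0,0,0],0],
  [[2,0,0],[0,0,0],0],
])

```text
time_s: 19.4
position: [0.6394, 0.1396, 0.1276]
tcp_rot: [[-0.0, 0.215, 0.977], [-0.0, 0.977, -0.215], [-1.0, -0.0, -0.0]]
force: [0.2, 2.1, -1.8]
opening: 0.504
```

```bash
python3 - <<'E'
from h import *
st();print(bot.read_state()['moment'])
E
```

```text
t 19.40 p [0.6394 0.1396 0.1276] x [-0.0005 -0.0004 -1.    ] yaw 77.59 F [ 0.2  2.1 -1.8] op 0.504 q [  2.6  38.8  82.2  -0.   59.  -75. ]
[ 0.1681  0.052  -0.0342]
```

Call:
play_rows([
  [[0,0,0],[0,0,0],0.8],
  [[0,0,0],[0,0,0],0.8],
  [[0,0,0],[0,0,0],0.8],
  [[0,0,0],[0,0,0],0.8],
  [[-20,0,0],[0,0,0],0.8],
  [[-60,0,0],[0,0,0],0.8],
  [[-100,0,0],[0,0,0],0.8],
  [[-100,0,0],[0,0,0],0.8],
])

```text
time_s: 20.2
position: [0.6436, 0.1398, 0.2342]
tcp_rot: [[0.013, 0.215, 0.977], [0.0, 0.977, -0.215], [-1.0, 0.003, 0.012]]
force: [-0.2, -0.3, 0.2]
opening: 0.798
```

```bash
python3 - <<'E'
from h import *
st();plan(([.60,.30,.27],87))
s=cap('side')
crop(s,'s11c',300,110,130,110,6)
E
```

```text
t 20.20 p [0.6436 0.1398 0.2342] x [ 0.0127  0.0001 -0.9999] yaw 77.59 F [-0.2 -0.3  0.2] op 0.798 q [  2.6  31.9  76.8  -0.   70.6 -75. ]
shift [-36.3 147.2 -76.5] turn [-9.4  0.7 -0.1]
```

View pics/s11c.png

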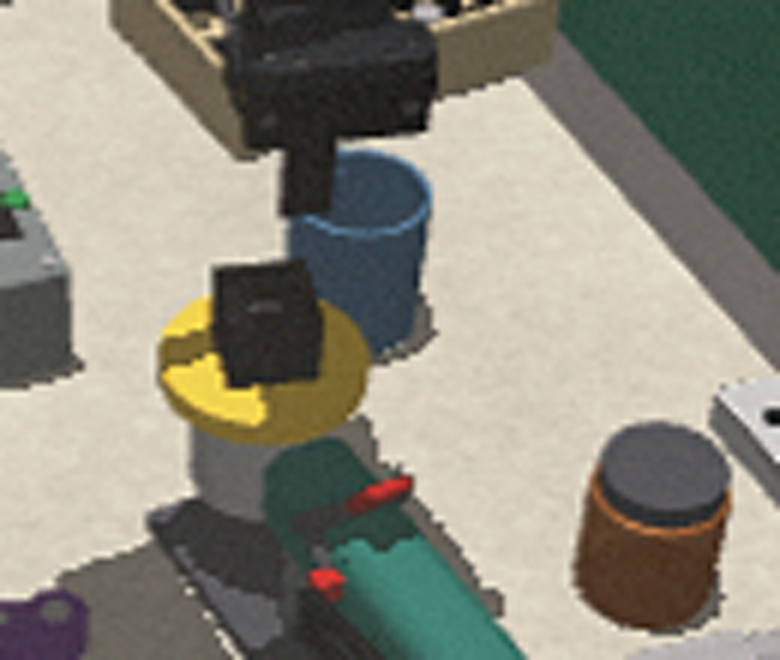

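Call:
play_rows([
  [[-30,40,-15],[-2,0.7,0],0.8],
  [[-40,80,-30],[-5,0.7,0],0.8],
  [[-40,200,-100],[-10.4,0.7,0],0.8],
  [[-40,200,-100],[-10.4,0.7,0],0.8],
  [[-40,200,-100],[-10.4,0.7,0],0.8],
  [[-40,200,-100],[-10.4,0.7,0],0.8],
  [[-40,200,-100],[-10.4,0.7,0],0.8],
  [[-40,200,-100],[-10.4,0.7,0],0.8],
])

```text
time_s: 21.05
position: [0.5847, 0.3553, 0.2662]
tcp_rot: [[-0.015, 0.036, 0.999], [-0.0, 0.999, -0.036], [-1.0, -0.001, -0.015]]
force: [0.7, -0.0, 0.4]
opening: 0.801
```

```bash
python3 - <<'E'
from h import *
import pickle
st();w=cap('wrist','w12');pickle.dump(w,open('w12.pkl','wb'))
E
```

```text
t 21.05 p [0.5847 0.3553 0.2662] x [-0.0146 -0.0002 -0.9999] yaw 87.94 F [ 0.7 -0.   0.4] op 0.801 q [ 21.8  33.1  69.3   0.3  78.4 -66.2]
```

View pics/w12.png

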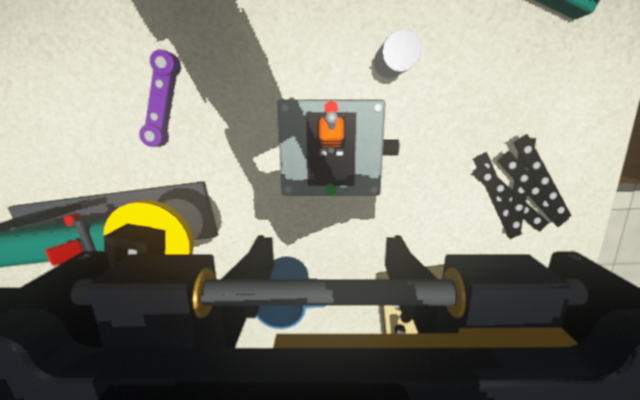

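```bash
python3 - <<'E'
from h import *
import pickle
w=pickle.load(open('w12.pkl','rb'));crop(w,'w12c',270,90,130,110,6)
E
```

```text
(no output)
```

View pics/w12c.png

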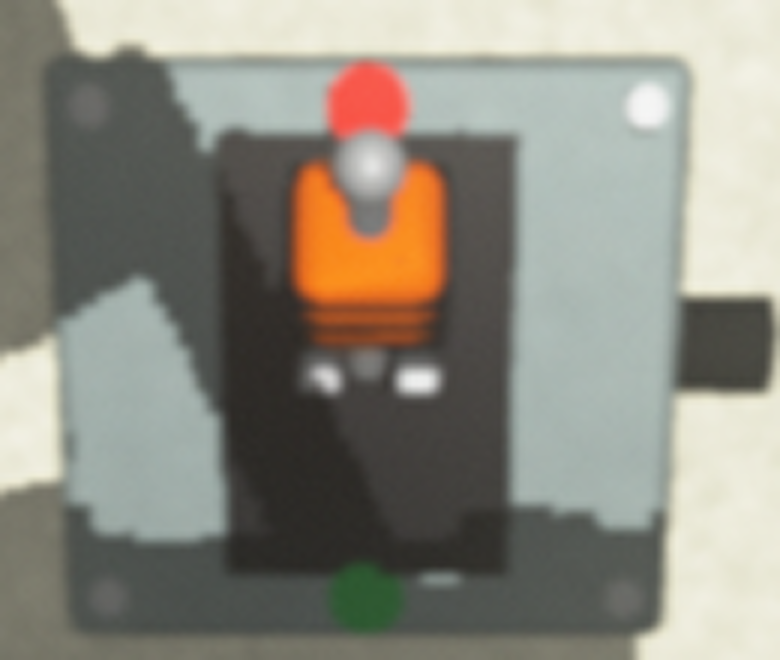

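```bash
python3 - <<'E'
from h import *
import pickle
w=pickle.load(open('w12.pkl','rb'))
T=lambda x,y:[270+(x+.5)/6-.5,90+(y+.5)/6-.5]
q=onz(w,[T(46,60),T(690,65),T(660,632),T(72,630)],.068);print(q,q.mean(0))
sc=onz(w,[T(89,106),T(648,106),T(622,600),T(108,598)],.069);print(sc.mean(0))
d=onz(w,[T(368,103),T(366,597)],.069);print(d,d.mean(0),np.degrees(np.arctan2(*(d[1]-d[0])[[1,0]])))
e=q[1]-q[0];print(np.degrees(np.arctan2(e[1],e[0])),np.linalg.norm(e));e=q[2]-q[3];print(np.degrees(np.arctan2(e[1],e[0])),np.linalg.norm(e))
# ball 88 mm from pivot, at -.5
H=np.array([.5452,.3593,.071])
a=np.radians(-2.);X=np.array([np.cos(a),np.sin(a),0])
for th in(-.5,):
    ax=np.sin(th)*X+np.cos(th)*np.array([0,0,1])
    print('ball pred',(proj(w,H+.088*ax)-[270,90]+.5)*6-.5,'coll top',(proj(w,H+.067*ax)-[270,90]+.5)*6-.5, H+.088*ax)
t,s=pickle.load(open('c0.pkl','rb'))
print('ball tri wrist+side?', proj(t,H+.088*ax),proj(s,H+.088*ax))
E
```

```text
[[0.4859 0.2976 0.068 ]
 [0.4914 0.424  0.068 ]
 [0.6069 0.4197 0.068 ]
 [0.6019 0.2931 0.068 ]] [0.5465 0.3586 0.068 ]
[0.5469 0.3585 0.069 ]
[[0.4963 0.3605 0.069 ]
 [0.5966 0.3567 0.069 ]] [0.5465 0.3586 0.069 ] -2.2001184639617026
87.50905904630233 0.12654867721704502
87.74530432435343 0.12675487953384362
ball pred [[374.0108 136.112 ]] coll top [[372.9221 200.0944]] [0.503  0.3608 0.1482]
ball tri wrist+side? [[184.0741 204.6216]] [[272.1402 127.7581]]
```

```bash
cat >> h.py <<'E'
H=np.array([.546,.3588,.071]); XA=np.radians(-2.2)
def tog(th,d):
    X=np.array([np.cos(XA),np.sin(XA),0]);Z=np.array([0,0,1.]);Y=np.cross(Z,X)
    ax=np.sin(th)*X+np.cos(th)*Z
    return H+d*ax, np.c_[-ax,Y,np.cross(-ax,Y)]
E
python3 - <<'E'
from h import *
st(); plan(tog(-.5,.145),tog(-.5,.033)); print(tog(-.5,.145))
E
```

```text
t 21.10 p [0.5851 0.3549 0.2664] x [-0.0143  0.0001 -0.9999] yaw 87.89 F [-0.3 -0.6  0.2] op 0.800 q [ 21.8  33.1  69.3   0.3  78.4 -66.2]
shift [  69.7    2.6 -107.7] turn [  0.1 -29.5   0. ]
shift [167.2   2.5 -52.6] turn [  0.1 -29.5   0. ]
(array([0.4765, 0.3615, 0.1982]), array([[ 0.4791,  0.0384,  0.8769],
       [-0.0184,  0.9993, -0.0337],
       [-0.8776, -0.    ,  0.4794]]))
```

Call:
play_rows([
  [[0,0,-40],[0,-6,0],0.7],
  [[5,1,-70],[0,-14,0],0.7],
  [[30,2,-100],[0,-22,0],0.7],
  [[69,2.5,-108],[0,-29.5,0],0.7],
  [[69,2.5,-108],[0,-29.5,0],0.7],
  [[69,2.5,-108],[0,-29.5,0],0.7],
  [[69,2.5,-108],[0,-29.5,0],0.7],
])

```text
time_s: 21.8
position: [0.4773, 0.3623, 0.2002]
tcp_rot: [[0.481, 0.037, 0.876], [-0.017, 0.999, -0.032], [-0.877, 0.001, 0.481]]
force: [0.1, 0.4, 0.0]
opening: 0.697
```

```bash
python3 - <<'E'
from h import *
import pickle
st(); plan(tog(-.5,.075),tog(-.5,.033));w=cap('wrist','w13');s=cap('side');crop(s,'s13c',220,60,130,120,6);pickle.dump((w,s),open('c13.pkl','wb'))
for d in(.037,.067,.082): print(proj(w,tog(-.5,d)[0]))
E
```

```text
t 21.80 p [0.4773 0.3623 0.2002] x [ 0.4808 -0.0169 -0.8767] yaw 87.91 F [0.1 0.4 0. ] op 0.697 q [ 35.1  25.4 104.2 -33.9  31.3 -26.5]
shift [71.3 -1.  -1.7] turn [ 0.1  0.1 -0.1]
shift [113.3  -1.1  -1.8] turn [ 0.1  0.1 -0.1]
[[327.9633 197.0662]]
[[327.8981 207.0067]]
[[327.8596 212.868 ]]
```

View pics/w13.png

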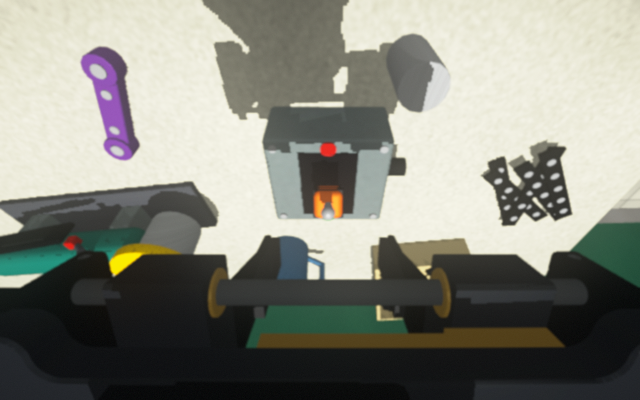

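View pics/s13c.png

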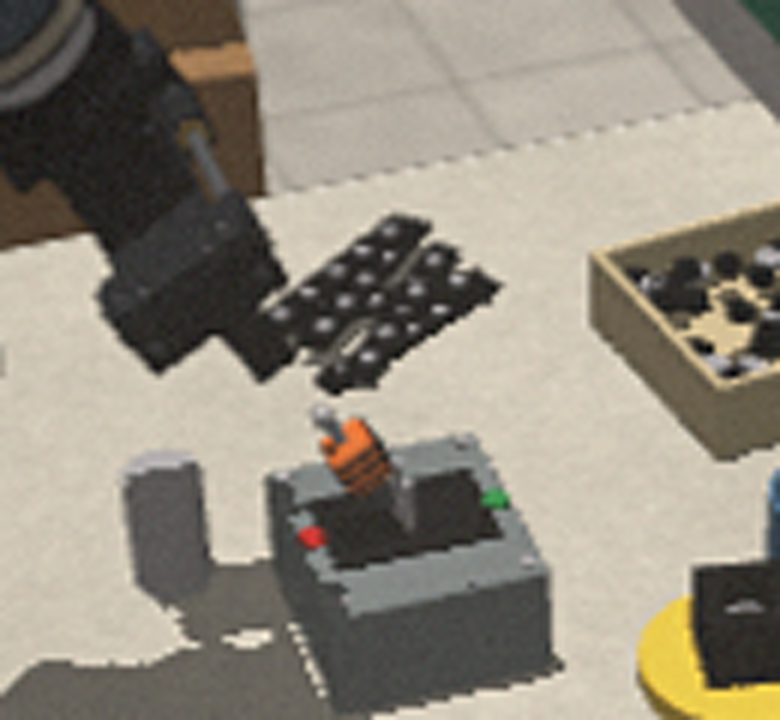

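Call:
play_rows([
  [[35,-1,-2],[0,0,0],0.7],
  [[70,-1,-2],[0,0,0],0.7],
  [[95,-1,-2],[0,0,0],0.7],
  [[110,-1,-2],[0,0,0],0.7],
  [[113,-1,-2],[0,0,0],0.7],
  [[113,-1,-2],[0,0,0],0.7],
  [[113,-1,-2],[0,0,0],0.5],
  [[113,-1,-2],[0,0,0],0.5],
])

```text
time_s: 22.7
position: [0.5289, 0.3604, 0.101]
tcp_rot: [[0.482, 0.035, 0.875], [-0.015, 0.999, -0.032], [-0.876, 0.002, 0.482]]
force: [-0.2, -0.0, 0.7]
opening: 0.596
```

```bash
python3 - <<'E'
from h import *
st(); plan(tog(-.5,.033));w=cap('wrist','w14');s=cap('side');crop(s,'s14c',220,60,130,120,6)
E
```

```text
t 22.70 p [0.5289 0.3604 0.101 ] x [ 0.4822 -0.0154 -0.8759] yaw 87.99 F [-0.2 -0.   0.7] op 0.596 q [ 31.6  37.1 103.3 -47.   21.3 -14.8]
shift [ 1.5 -0.9  0.7] turn [ 0.1  0.2 -0.2]
```

View pics/s14c.png

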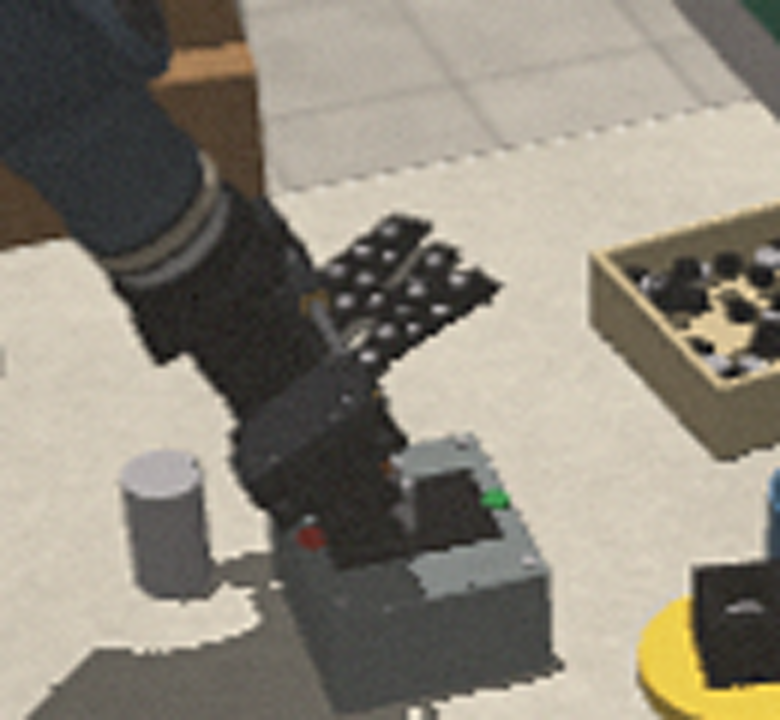

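Close on the collar.

Call:
play_rows([
  [[1.5,-1,0.5],[0,0,0],0.4],
  [[1.5,-1,0.5],[0,0,0],0.2],
  [[1.5,-1,0.5],[0,0,0],0],
  [[1.5,-1,0.5],[0,0,0],0],
  [[1.5,-1,0.5],[0,0,0],0],
  [[1.5,-1,0.5],[0,0,0],0],
  [[1.5,-1,0.5],[0,0,0],0],
  [[1.5,-1,0.5],[0,0,0],0],
])

```text
time_s: 23.6
position: [0.5296, 0.3593, 0.0986]
tcp_rot: [[0.481, 0.035, 0.876], [-0.016, 0.999, -0.031], [-0.877, 0.001, 0.481]]
force: [-1.4, 1.9, 1.3]
opening: 0.299
```

```bash
python3 - <<'E'
from h import *
st(); plan(tog(-.5,.033))
E
```

```text
t 23.60 p [0.5296 0.3593 0.0986] x [ 0.4807 -0.0158 -0.8767] yaw 88.00 F [-1.4  1.9  1.3] op 0.299 q [ 31.4  37.3 103.4 -47.2  21.1 -14.7]
shift [-0.9  0.2  1.2] turn [ 0.1  0.1 -0.2]
```

Call:
play_rows([
  [[-4,0,0],[0,0,0],0],
  [[-8,0,0],[0,0,0],0],
  [[-12,0,0],[0,0,0],0],
  [[-13,0,0],[0,0,0],0],
  [[-13,0,0],[0,0,0],0],
])

```text
time_s: 24.1
position: [0.5233, 0.3594, 0.1101]
tcp_rot: [[0.481, 0.035, 0.876], [-0.016, 0.999, -0.031], [-0.877, 0.001, 0.481]]
force: [1.3, 2.9, -3.2]
opening: 0.294
```

```bash
python3 - <<'E'
from h import *
st(); plan(tog(-.5,.045)); s=cap('side');crop(s,'s15c',220,60,130,120,6)
st_=bot.read_state(); print(np.linalg.norm(st_['position']-H))
d=45.
for f in np.linspace(3.6,28.8,8): a=np.radians(f);print([round(d-d*np.cos(a),1),0,round(d*np.sin(a),1)],f)
for f in np.linspace(32,57.3,8): a=np.radians(f);print([round(d-d*np.cos(a),1),0,round(d*np.sin(a),1)],f)
E
```

```text
t 24.10 p [0.5233 0.3594 0.1101] x [ 0.4808 -0.0157 -0.8767] yaw 88.00 F [ 1.3  2.9 -3.2] op 0.294 q [ 31.8  35.9 103.7 -45.4  22.  -16.3]
shift [0.2 0.2 1.2] turn [ 0.1  0.1 -0.2]
0.04504321241612467
[np.float64(0.1), 0, np.float64(2.8)] 3.6
[np.float64(0.4), 0, np.float64(5.6)] 7.2
[np.float64(0.8), 0, np.float64(8.4)] 10.8
[np.float64(1.4), 0, np.float64(11.2)] 14.4
[np.float64(2.2), 0, np.float64(13.9)] 18.0
[np.float64(3.2), 0, np.float64(16.6)] 21.6
[np.float64(4.3), 0, np.float64(19.2)] 25.200000000000003
[np.float64(5.6), 0, np.float64(21.7)] 28.8
[np.float64(6.8), 0, np.float64(23.8)] 32.0
[np.float64(8.4), 0, np.float64(26.2)] 35.614285714285714
[np.float64(10.1), 0, np.float64(28.5)] 39.22857142857143
[np.float64(12.0), 0, np.float64(30.6)] 42.84285714285714
[np.float64(14.0), 0, np.float64(32.6)] 46.457142857142856
[np.float64(16.1), 0, np.float64(34.5)] 50.07142857142857
[np.float64(18.4), 0, np.float64(36.3)] 53.68571428571428
[np.float64(20.7), 0, np.float64(37.9)] 57.3
```

View pics/s15c.png

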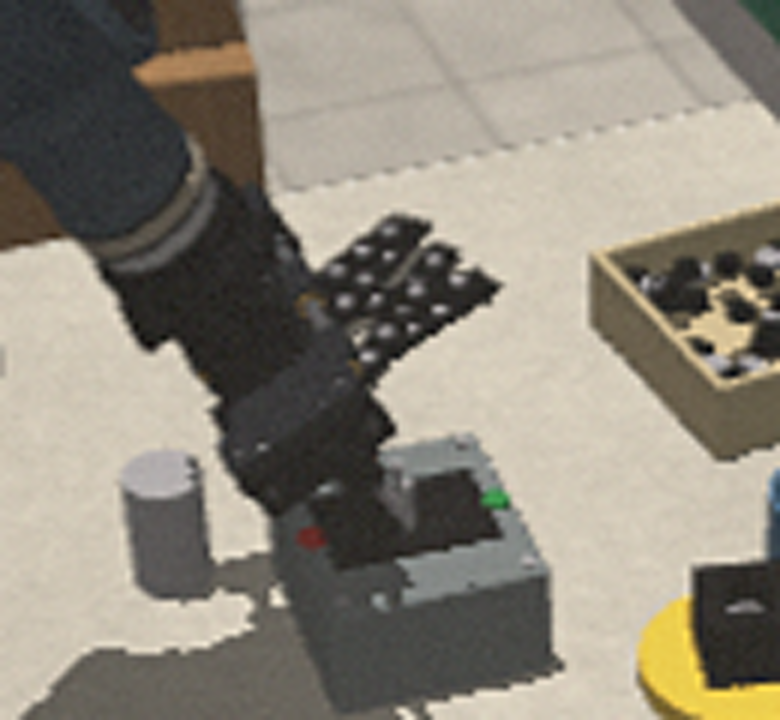

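Call:
play_rows([
  [[0.1,0,2.8],[0,3.6,0],0],
  [[0.4,0,5.6],[0,7.2,0],0],
  [[0.8,0,8.4],[0,10.8,0],0],
  [[1.4,0,11.2],[0,14.4,0],0],
  [[2.2,0,13.9],[0,18,0],0],
  [[3.2,0,16.6],[0,21.6,0],0],
  [[4.3,0,19.2],[0,25.2,0],0],
  [[5.6,0,21.7],[0,28.8,0],0],
])

```text
time_s: 24.95
position: [0.5443, 0.3587, 0.1151]
tcp_rot: [[-0.006, 0.036, 0.999], [0.002, 0.999, -0.036], [-1.0, 0.001, -0.006]]
force: [0.1, 2.3, -3.6]
opening: 0.298
```

```bash
python3 - <<'E'
from h import *
st(); plan(tog(0,.045),tog(.25,.045),tog(.5,.045)); 
s=bot.read_state();print(np.linalg.norm(s['position']-H))
E
```

```text
t 24.95 p [0.5443 0.3587 0.1151] x [-0.0055  0.0017 -1.    ] yaw 87.96 F [ 0.1  2.3 -3.6] op 0.298 q [ 23.5  39.6  83.    0.3  57.7 -64.6]
shift [-0.9  0.1  1.7] turn [ 0.2 -0.3 -0.1]
shift [ 0.5  0.1 12.9] turn [ 0.2 14.  -0.1]
shift [ 4.5  0.1 23.3] turn [ 0.2 28.3 -0. ]
0.04418214200627561
```

Call:
play_rows([
  [[-0.2,0,3.2],[0,3.6,0],0],
  [[0,0,6.2],[0,7.2,0],0],
  [[0.4,0,9.2],[0,10.8,0],0],
  [[1.0,0,12.2],[0,14.4,0],0],
  [[1.8,0,15.1],[0,18,0],0],
  [[2.8,0,17.8],[0,21.6,0],0],
  [[3.9,0,20.5],[0,25.2,0],0],
  [[5.2,0,23.1],[0,28.8,0],0],
])

```text
time_s: 25.75
position: [0.5658, 0.358, 0.1099]
tcp_rot: [[-0.49, 0.035, 0.871], [0.018, 0.999, -0.03], [-0.871, 0.001, -0.49]]
force: [-5.6, 2.6, -0.3]
opening: 0.296
```

```bash
python3 - <<'E'
from h import *
st(); plan(tog(.5,.045),tog(.5,.032)); 
s=bot.read_state();print(np.linalg.norm(s['position']-H))
c=cap('side');crop(c,'s16c',220,60,130,120,6);cap('wrist','w16')
E
```

```text
t 25.75 p [0.5658 0.358  0.1099] x [-0.4901  0.0181 -0.8715] yaw 87.99 F [-5.6  2.6 -0.3] op 0.296 q [ 18.2  52.9  59.    9.9  95.8 -71.2]
shift [-1.4  0.1  1.3] turn [ 0.2 -0.7  0. ]
shift [11.6  0.1  1.4] turn [ 0.2 -0.7  0. ]
0.043664376048684984
```

View pics/s16c.png

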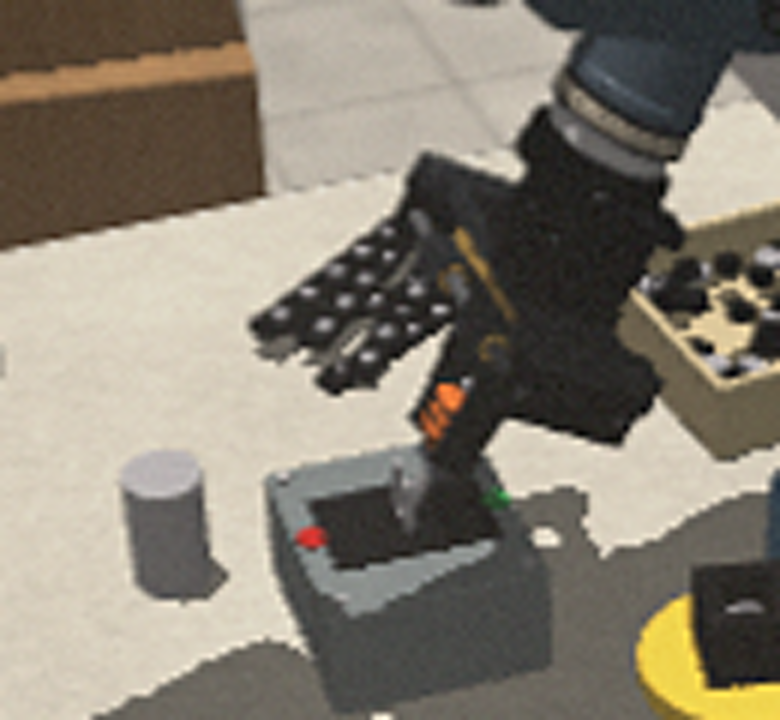

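Call:
play_rows([
  [[4,0,0],[0,0,0],0],
  [[8,0,0],[0,0,0],0],
  [[11,0,0],[0,0,0],0],
  [[11,0,0],[0,0,0],0],
  [[11,0,0],[0,0,0],0.6],
  [[11,0,0],[0,0,0],0.6],
  [[11,0,0],[0,0,0],0.6],
  [[11,0,0],[0,0,0],0.6],
])

```text
time_s: 26.65
position: [0.5635, 0.3574, 0.1008]
tcp_rot: [[-0.481, 0.036, 0.876], [0.017, 0.999, -0.031], [-0.876, 0.0, -0.482]]
force: [0.2, 0.5, 0.1]
opening: 0.555
```

```bash
python3 - <<'E'
from h import *
st(); plan(tog(.5,.15)); 
c=cap('side');crop(c,'s17c',220,60,130,120,6)
E
```

```text
t 26.65 p [0.5635 0.3574 0.1008] x [-0.4813  0.0174 -0.8764] yaw 87.97 F [0.2 0.5 0.1] op 0.555 q [ 18.3  53.1  60.1   9.7  94.  -71.3]
shift [-115.5    0.6   -1.4] turn [ 0.2 -0.1  0.1]
```

View pics/s17c.png

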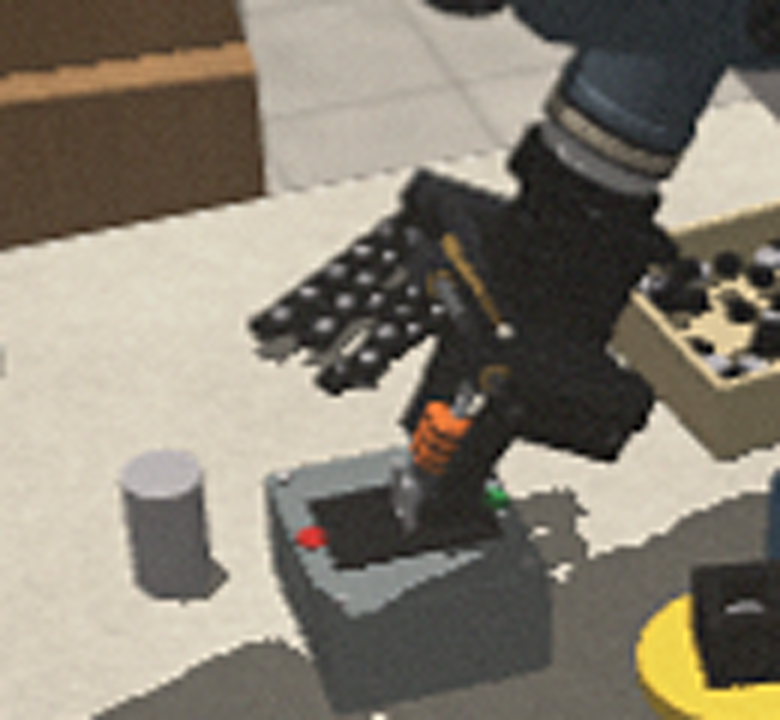

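Call:
play_rows([
  [[-15,0,0],[0,0,0],0.6],
  [[-50,0,0],[0,0,0],0.6],
  [[-90,0,0],[0,-6,0],0.6],
  [[-120,0,-20],[0,-14,0],0.6],
  [[-130,0,-50],[0,-22,0],0.6],
  [[-130,0,-70],[0,-28.7,0],0.6],
  [[-130,0,-70],[0,-28.7,0],0.6],
])

```text
time_s: 27.4
position: [0.5575, 0.358, 0.2509]
tcp_rot: [[-0.004, 0.031, 0.999], [0.0, 1.0, -0.031], [-1.0, 0.0, -0.004]]
force: [-0.3, -0.0, -0.6]
opening: 0.598
```

```bash
python3 - <<'E'
from h import *
st()
c=cap('side');crop(c,'s18c',220,60,130,120,6);w=cap('wrist','w18')
for th,d in ((.5,.082),(.5,.067),(.5,.037)): print(proj(c,tog(th,d)[0]))
E
```

```text
t 27.40 p [0.5575 0.358  0.2509] x [-0.0042  0.0003 -1.    ] yaw 88.20 F [-0.3 -0.  -0.6] op 0.598 q [ 23.   31.7  74.3   0.1  74.2 -65.2]
[[298.3728 124.0495]]
[[296.2392 128.0639]]
[[292.0411 135.9644]]
```

View pics/s18c.png

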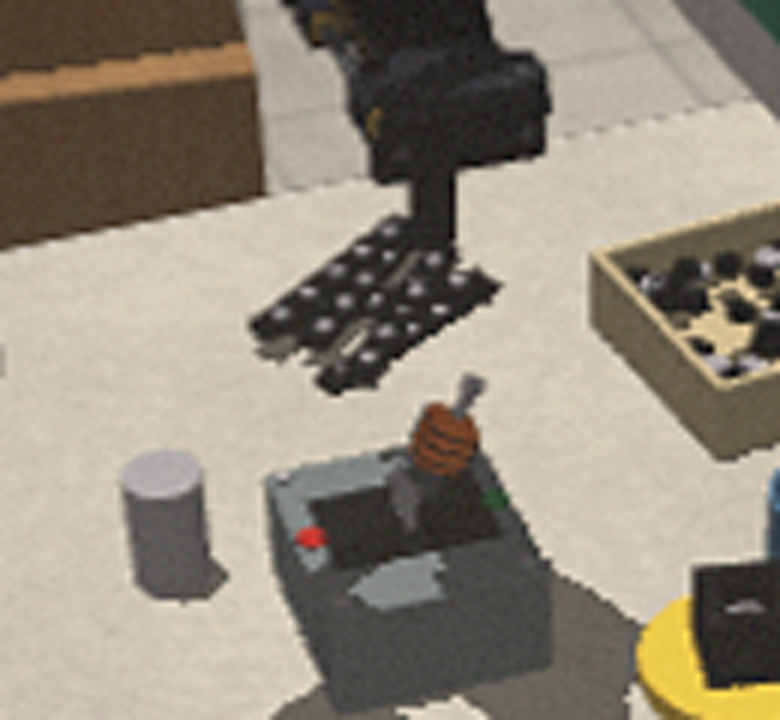

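View pics/w18.png

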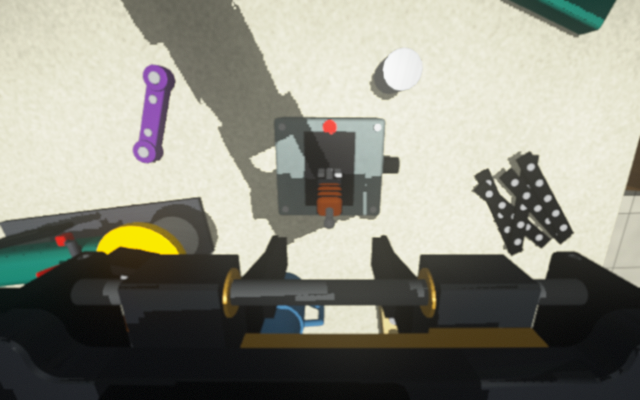

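```bash
cat >> h.py <<'E'
S=np.array([.6392,.1396,0.]); PA=np.radians(4.6)
def pol(x,y,z):
    return S+x*np.array([np.cos(PA),np.sin(PA),0])+y*np.array([-np.sin(PA),np.cos(PA),0])+[0,0,z]
E
python3 - <<'E'
from h import *
plan((pol(0,-.155,.24),4.6)); print(pol(0,-.155,.24))
E
```

```text
shift [   9.  -369.6  100.8] turn [83.5 -0.1  0. ]
[ 0.6516 -0.0149  0.24  ]
```

Call:
play_rows([
  [[0,-45,12],[8,0,0],0],
  [[0,-92,25],[16,0,0],0],
  [[0,-138,38],[25,0,0],0],
  [[0,-184,50],[33,0,0],0],
  [[0,-230,63],[41,0,0],0],
  [[0,-276,76],[50,0,0],0],
  [[0,-322,88],[58,0,0],0],
  [[0,-370,101],[66,0,0],0],
])

```text
time_s: 28.3
position: [0.6541, -0.019, 0.2467]
tcp_rot: [[-0.003, 0.93, 0.368], [0.001, 0.368, -0.93], [-1.0, -0.002, -0.002]]
force: [0.2, 0.3, -0.4]
opening: 0.023
```

```bash
python3 - <<'E'
from h import *
st();plan((pol(0,-.155,.23),4.6))
E
```

```text
t 28.30 p [ 0.6541 -0.019   0.2467] x [-0.0031  0.001  -1.    ] yaw 21.57 F [ 0.2  0.3 -0.4] op 0.023 q [-11.4  31.3  75.9   0.   73.  -33. ]
shift [16.7 -0.8 -4.7] turn [17.  -0.1  0.2]
```

Call:
play_rows([
  [[16,-1,-5],[8,0,0],0],
  [[16,-1,-5],[17,0,0],0],
  [[16,-1,-5],[17,0,0],0],
  [[16,-1,-5],[17,0,0],0],
  [[16,-1,-5],[17,0,0],0],
])

```text
time_s: 28.8
position: [0.6502, -0.0116, 0.2316]
tcp_rot: [[-0.002, 0.996, 0.089], [0.001, 0.089, -0.996], [-1.0, -0.002, -0.001]]
force: [-0.4, -0.3, 0.1]
opening: 0.005
```

```bash
python3 - <<'E'
from h import *
import pickle
st();w=cap('wrist','w19');s=cap('side');crop(s,'s19c',300,120,160,130,5)
pickle.dump((w,s),open('c19.pkl','wb'))
plan((pol(0,-.155,.115),4.6))
for p in [(0,-.115,.13),(0,-.09,.1),(.011,-.115,.13),(-.011,-.115,.13)]: print(proj(w,pol(*p)),proj(s,pol(*p)))
E
```

```text
t 28.80 p [ 0.6502 -0.0116  0.2316] x [-0.0022  0.0006 -1.    ] yaw 5.11 F [-0.4 -0.3  0.1] op 0.005 q [-10.9  31.8  77.5   0.   70.8 -16. ]
shift [116.9   1.7   3.9] turn [ 0.5 -0.   0.1]
[[329.3243 163.3497]] [[364.6115 191.8233]]
[[329.6065 132.8686]] [[359.0141 194.1396]]
[[341.3363 163.4603]] [[368.2031 190.5622]]
[[317.3125 163.2404]] [[360.9979 193.092 ]]
```

View pics/w19.png

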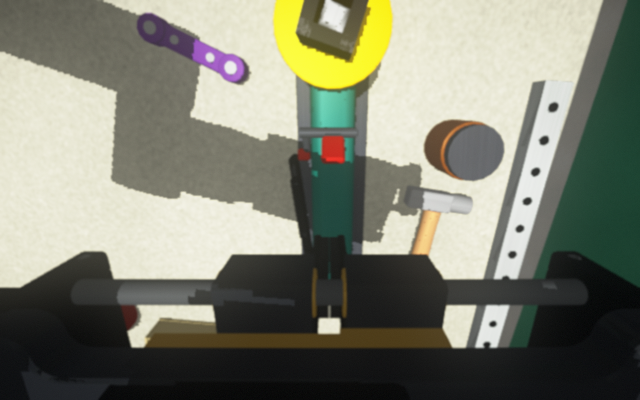

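View pics/s19c.png

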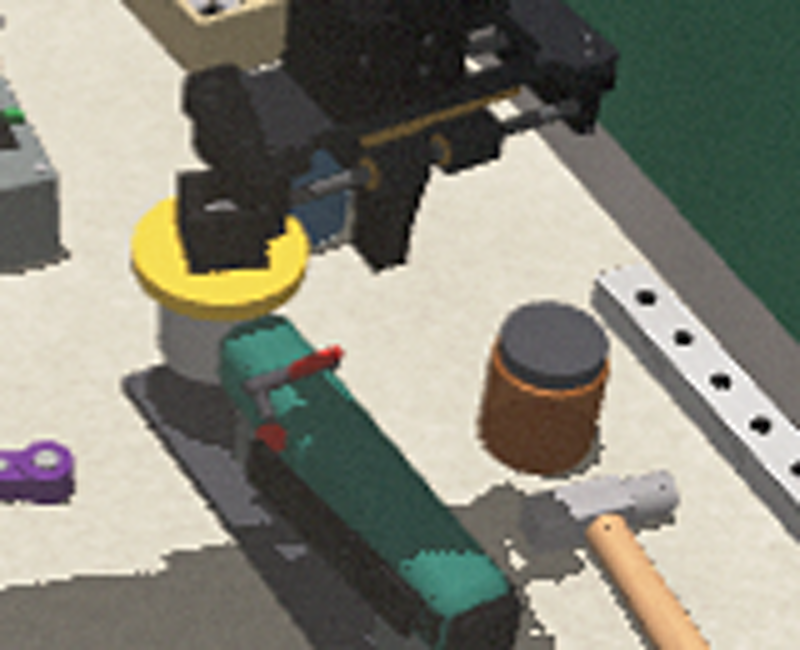

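Call:
play_rows([
  [[45,3,4],[0,0,0],0],
  [[90,3,4],[0,0,0],0],
  [[112,3,4],[0,0,0],0],
  [[116,3,4],[0,0,0],0],
  [[116,3,4],[0,0,0],0],
  [[116,3,4],[0,0,0],0],
])

```text
time_s: 29.5
position: [0.654, -0.0151, 0.1176]
tcp_rot: [[0.001, 0.996, 0.087], [0.0, 0.087, -0.996], [-1.0, 0.001, 0.0]]
force: [0.6, 0.6, 0.2]
opening: 0.005
```

```bash
python3 - <<'E'
from h import *
import pickle
st();w=cap('wrist','w20');s=cap('side');crop(s,'s20c',300,120,160,130,5)
plan((pol(.002,-.085,.115),4.6))
E
```

```text
t 29.50 p [ 0.654  -0.0151  0.1176] x [ 0.001  0.    -1.   ] yaw 5.02 F [0.6 0.6 0.2] op 0.005 q [-11.1  39.4  82.7   0.   57.8 -16.1]
shift [  2.9   0.2 -70.5] turn [ 0.4  0.  -0.1]
```

View pics/s20c.png

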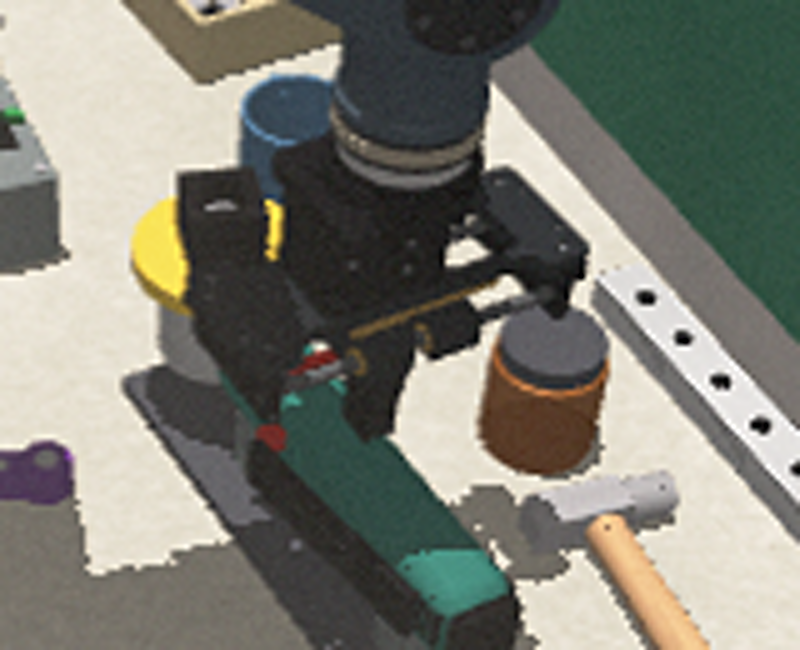

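Call:
play_rows([
  [[2,0,-15],[0,0,0],0],
  [[2,0,-25],[0,0,0],0],
  [[2,0,-35],[0,0,0],0],
  [[2,0,-45],[0,0,0],0],
  [[2,0,-53],[0,0,0],0],
  [[2,0,-61],[0,0,0],0],
  [[2,0,-66],[0,0,0],0],
  [[2,0,-66],[0,0,0],0],
])

```text
time_s: 30.4
position: [0.6476, 0.048, 0.1143]
tcp_rot: [[-0.001, 0.996, 0.09], [-0.006, 0.09, -0.996], [-1.0, -0.001, 0.006]]
force: [0.6, -9.7, 3.2]
opening: 0.006
```

```bash
python3 - <<'E'
from h import *
st();w=cap('wrist','w21');s=cap('side');crop(s,'s21c',300,120,160,130,5)
plan((pol(.002,-.085,.115),4.6))
E
```

```text
t 30.40 p [0.6476 0.048  0.1143] x [-0.0006 -0.0062 -1.    ] yaw 5.15 F [ 0.6 -9.7  3.2] op 0.006 q [ -5.4  39.4  83.5  -0.4  57.1 -10.3]
shift [-0.7  1.  -7. ] turn [0.5 0.3 0.1]
```

View pics/w21.png

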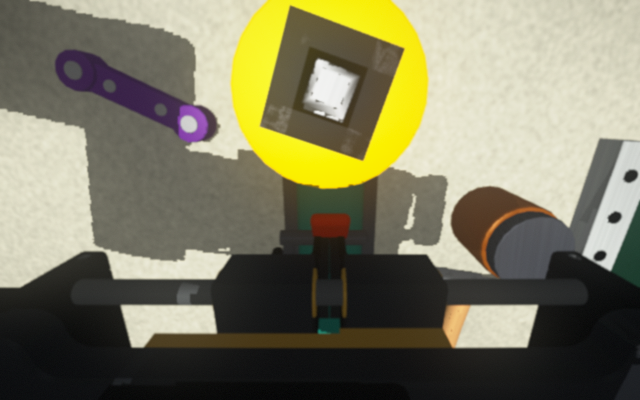

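Call:
play_rows([
  [[0,0,12],[0,0,0],0],
  [[-10,0,30],[0,0,0],0.5],
  [[-50,0,50],[0,0,0],1],
  [[-100,0,75],[0,0,0],1],
  [[-115,0,80],[0,0,0],1],
  [[-115,0,80],[0,0,0],1],
  [[-115,0,80],[0,0,0],1],
])

```text
time_s: 31.2
position: [0.6533, -0.0291, 0.2287]
tcp_rot: [[-0.003, 0.996, 0.086], [0.002, 0.086, -0.996], [-1.0, -0.003, -0.002]]
force: [-0.6, -0.2, -0.2]
opening: 0.466
```

```bash
python3 - <<'E'
from h import *
import pickle
st();w=cap('wrist','w22');s=cap('side');crop(s,'s22c',300,120,160,130,5)
pickle.dump((w,s),open('c22.pkl','wb'))
plan((pol(.002-.006,-.17,.23),4.6),(pol(.002-.006,-.17,.059),4.6))
E
```

```text
t 31.20 p [ 0.6533 -0.0291  0.2287] x [-0.0033  0.0018 -1.    ] yaw 4.94 F [-0.6 -0.2 -0.2] op 0.466 q [-12.4  32.2  77.1   0.1  70.9 -17.3]
shift [-3.2 -3.7  1.6] turn [ 0.4 -0.2  0.4]
shift [167.8  -2.5   2. ] turn [ 0.4 -0.2  0.4]
```

View pics/w22.png

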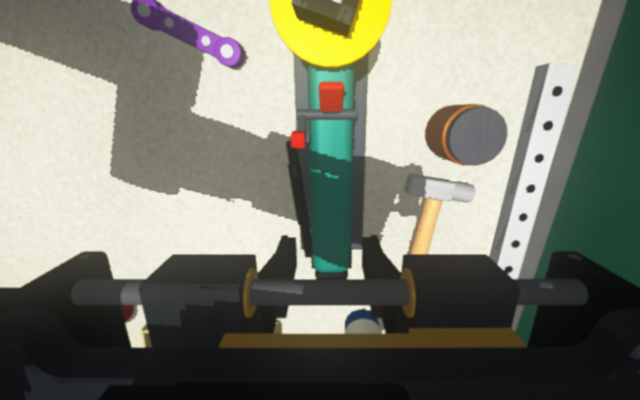

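View pics/s22c.png

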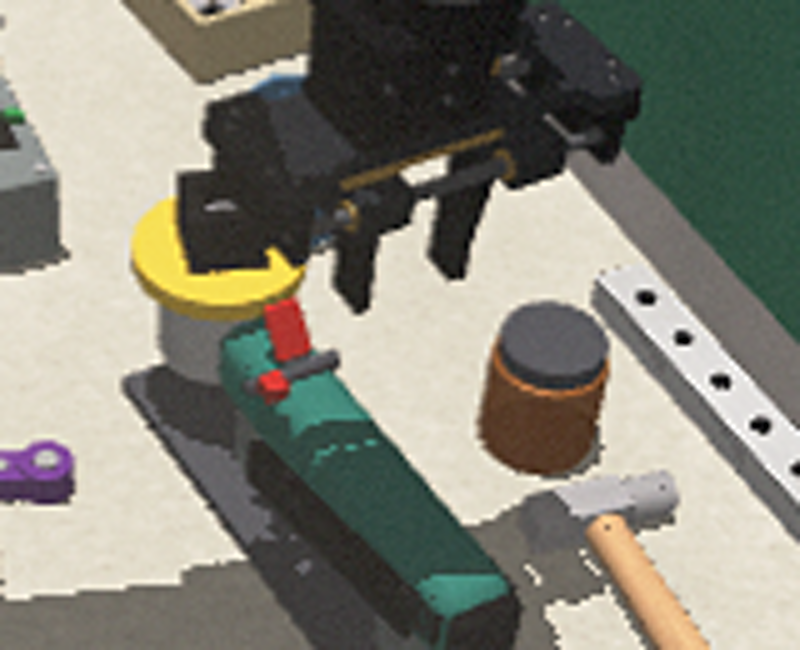

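```bash
python3 - <<'E'
from h import *
import pickle
w,s=pickle.load(open('c22.pkl','rb'))
crop(w,'w22c',270,90,120,180,4)
e1=np.array([np.cos(PA),np.sin(PA)]);e2=np.array([-np.sin(PA),np.cos(PA)])
for uv,z in [((309.5,200),.085),((352.5,200),.085),((311,260),.085),((350.5,260),.085),((289,200),.092)]:
    p=onz(w,[uv],z)[0][:2]-S[:2];print(uv,p@e1,p@e2)
E
```

```text
(309.5, 200) -0.020037950335756904 -0.18094881647500255
(352.5, 200) 0.027463057044925885 -0.18061574807129235
(311, 260) -0.019350685417889125 -0.25528782456855476
(350.5, 260) 0.02736637620815425 -0.25491577473858124
(289, 200) -0.04168240429630978 -0.17892242165863778
```

View pics/w22c.png

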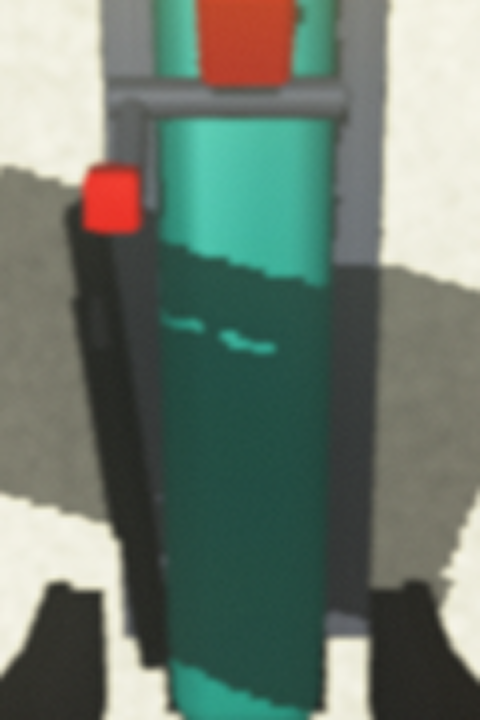

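Call:
play_rows([
  [[0,-5,2],[0.4,-0.2,0],1],
  [[0,-5,2],[0.4,-0.2,0],1],
  [[0,-5,2],[0.4,-0.2,0],1],
  [[0,-5,2],[0.4,-0.2,0],1],
  [[40,-5,2],[0.4,-0.2,0],1],
  [[80,-5,2],[0.4,-0.2,0],1],
  [[100,-5,2],[0.4,-0.2,0],1],
  [[100,-5,2],[0.4,-0.2,0],1],
])

```text
time_s: 32.1
position: [0.6461, -0.0308, 0.1249]
tcp_rot: [[-0.01, 0.997, 0.08], [-0.001, 0.08, -0.997], [-1.0, -0.01, 0.0]]
force: [-0.7, 0.2, -0.0]
opening: 1.002
```

```bash
python3 - <<'E'
from h import *
st();w=cap('wrist','w23');plan((pol(-.006,-.17,.058),4.6))
E
```

```text
t 32.10 p [ 0.6461 -0.0308  0.1249] x [-0.0103 -0.001  -0.9999] yaw 4.59 F [-0.7  0.2 -0. ] op 1.002 q [-12.5  38.7  83.1  -0.2  58.8 -17. ]
shift [69.2 -0.6 -1. ] turn [-0.   0.1  0.3]
```

View pics/w23.png

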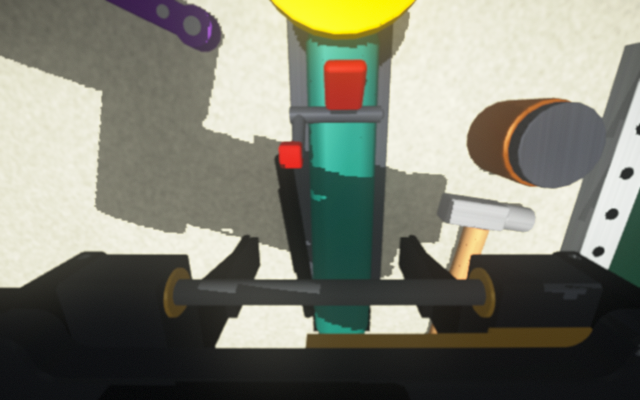

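Call:
play_rows([
  [[30,0,-1],[0,0,0],1],
  [[55,0,-1],[0,0,0],1],
  [[67,0,-1],[0,0,0],1],
  [[67,0,-1],[0,0,0],1],
  [[67,0,-1],[0,0,0],0.8],
  [[67,0.5,-1],[0,0,0],0.4],
  [[67,1,-1],[0,0,0],0],
  [[67,1.5,-1],[0,0,0],0],
])

```text
time_s: 32.95
position: [0.6487, -0.0304, 0.0625]
tcp_rot: [[-0.005, 0.997, 0.08], [-0.003, 0.08, -0.997], [-1.0, -0.006, 0.002]]
force: [-4.4, -0.1, 3.1]
opening: 0.724
```

Call:
play_rows([
  [[0,0.5,0],[0,0,0],0],
  [[0,0.5,0],[0,0,0],0],
  [[0,0.5,0],[0,0,0],0],
  [[0,0.5,0],[0,0,0],0],
])

```text
time_s: 33.35
position: [0.6516, -0.03, 0.0621]
tcp_rot: [[-0.0, 0.997, 0.08], [-0.002, 0.08, -0.997], [-1.0, -0.0, 0.002]]
force: [1.0, 3.0, 2.4]
opening: 0.607
```

```bash
python3 - <<'E'
from h import *
st();w=cap('wrist','w24')
E
```

```text
t 33.35 p [ 0.6516 -0.03    0.0621] x [-0.0003 -0.0023 -1.    ] yaw 4.56 F [1.  3.  2.4] op 0.607 q [-12.4  43.6  84.6  -0.2  51.7 -16.8]
```

View pics/w24.png

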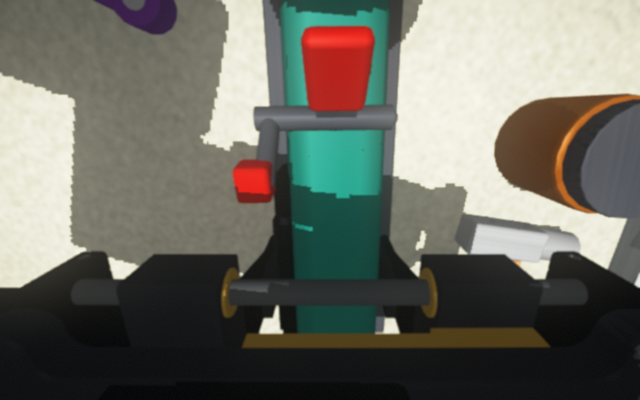

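Call:
play_rows([
  [[0,0,0],[0,0,0],0],
  [[0,0,0],[0,0,0],0],
  [[0,0,0],[0,0,0],0],
  [[0,0,0],[0,0,0],0],
  [[0,0,0],[0,0,0],0],
  [[0,0,0],[0,0,0],0],
])

```text
time_s: 34.0
position: [0.6515, -0.03, 0.0621]
tcp_rot: [[-0.0, 0.997, 0.08], [-0.002, 0.08, -0.997], [-1.0, -0.0, 0.002]]
force: [3.4, 4.9, 3.4]
opening: 0.613
```

Call:
play_rows([
  [[0,0,0],[0,0,0],0],
  [[0,0,0],[0,0,0],0],
  [[0,0,0],[0,0,0],0],
  [[0,0,0],[0,0,0],0],
  [[0,0,0],[0,0,0],0],
  [[0,0,0],[0,0,0],0],
])

```text
time_s: 34.6
position: [0.6515, -0.0301, 0.0621]
tcp_rot: [[-0.0, 0.997, 0.08], [-0.002, 0.08, -0.997], [-1.0, -0.0, 0.002]]
force: [2.3, 4.8, 4.1]
opening: 0.606
```

Call:
play_rows([
  [[0,0,0],[0,0,0],0],
  [[0,0,0],[0,0,0],0],
  [[0,0,0],[0,0,0],0],
  [[0,0,0],[0,0,0],0],
  [[0,0,0],[0,0,0],0],
  [[0,0,0],[0,0,0],0],
])

```text
time_s: 35.2
position: [0.6515, -0.0301, 0.0621]
tcp_rot: [[-0.0, 0.997, 0.08], [-0.002, 0.08, -0.997], [-1.0, -0.0, 0.002]]
force: [2.2, 5.1, 2.8]
opening: 0.605
```

Call:
play_rows([
  [[0,0,0],[0,0,0],0],
  [[0,0,0],[0,0,0],0],
  [[0,0,0],[0,0,0],0],
])

```text
time_s: 35.5
position: [0.6516, -0.0301, 0.0621]
tcp_rot: [[-0.0, 0.997, 0.08], [-0.002, 0.08, -0.997], [-1.0, -0.0, 0.002]]
force: [2.2, 4.6, 4.4]
opening: 0.61
```

Call:
play_rows([
  [[0,0,0],[0,0,0],0],
  [[0,0,0],[0,0,0],0],
  [[0,0,0],[0,0,0],0],
  [[0,0,0],[0,0,0],0],
  [[0,0,0],[0,0,0],0],
  [[0,0,0],[0,0,0],0],
  [[0,0,0],[0,0,0],0],
  [[0,0,0],[0,0,0],0],
])

```text
time_s: 36.3
position: [0.6515, -0.03, 0.0621]
tcp_rot: [[-0.0, 0.997, 0.08], [-0.002, 0.08, -0.997], [-1.0, -0.0, 0.002]]
force: [1.8, 4.8, 3.6]
opening: 0.612
```

Call:
play_rows([
  [[0,0,0],[0,0,0],1],
  [[0,-1,0],[0,0,0],1],
  [[0,-2,0],[0,0,0],1],
  [[0,-2,0],[0,0,0],1],
  [[0,-2,0],[0,0,0],1],
  [[0,-2,0],[0,0,0],1],
  [[0,-2,0],[0,0,0],1],
  [[0,-2,0],[0,0,0],1],
])

```text
time_s: 37.1
position: [0.6487, -0.0306, 0.0616]
tcp_rot: [[-0.002, 0.997, 0.08], [-0.003, 0.08, -0.997], [-1.0, -0.002, 0.003]]
force: [0.4, 0.0, 0.3]
opening: 0.998
```

```bash
python3 - <<'E'
from h import *
st();w=cap('wrist','w25')
E
```

```text
t 37.10 p [ 0.6487 -0.0306  0.0616] x [-0.0022 -0.0028 -1.    ] yaw 4.59 F [0.4 0.  0.3] op 0.998 q [-12.5  43.6  85.   -0.2  51.6 -16.9]
```

View pics/w25.png

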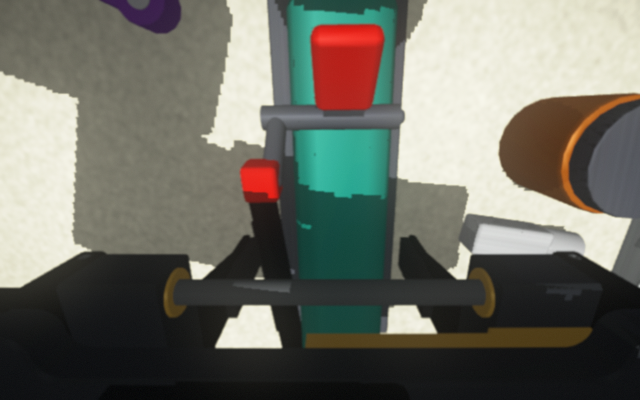

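Call:
play_rows([
  [[-40,0,0],[0,0,0],1],
  [[-85,0,0],[0,0,0],1],
  [[-130,0,0],[0,0,0],1],
  [[-175,0,0],[0,0,0],1],
  [[-190,0,0],[0,0,0],0.7],
  [[-190,0,0],[0,0,0],0.7],
  [[-190,0,0],[0,0,0],0.7],
])

```text
time_s: 37.85
position: [0.6484, -0.0299, 0.251]
tcp_rot: [[-0.004, 0.997, 0.08], [-0.003, 0.08, -0.997], [-1.0, -0.004, 0.002]]
force: [-1.1, -0.1, -0.5]
opening: 0.81
```

```bash
python3 - <<'E'
from h import *
st();w=cap('wrist','w26');s=cap('side');crop(s,'s26c',220,60,220,190,3)
plan(([.6,.3,.28],88),([.6,.36,.26],88),tog(.5,.16))
E
```

```text
t 37.85 p [ 0.6484 -0.0299  0.251 ] x [-0.0036 -0.0025 -1.    ] yaw 4.59 F [-1.1 -0.1 -0.5] op 0.810 q [-12.4  30.6  76.4  -0.2  73.1 -16.9]
shift [ -30.9  -21.4 -332.5] turn [-83.4  -0.2   0.4]
shift [ -11.   -16.4 -392.4] turn [-83.4  -0.2   0.4]
shift [  37.4    6.1 -386.5] turn [-81.4  23.2 -20.4]
```

View pics/s26c.png

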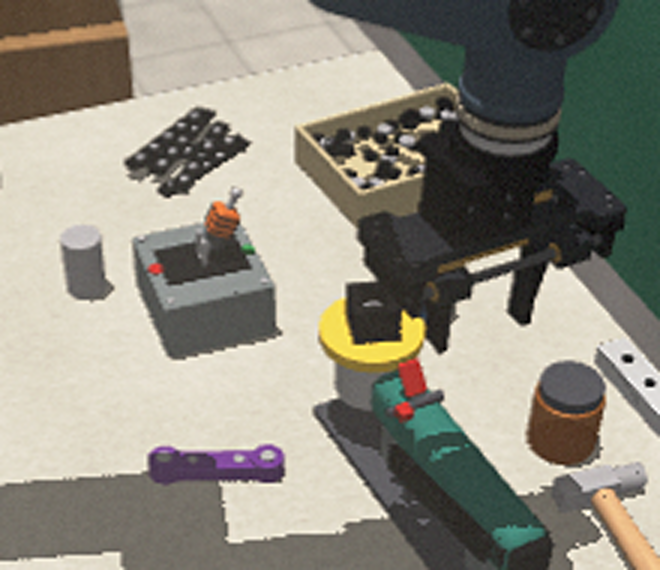

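View pics/w26.png

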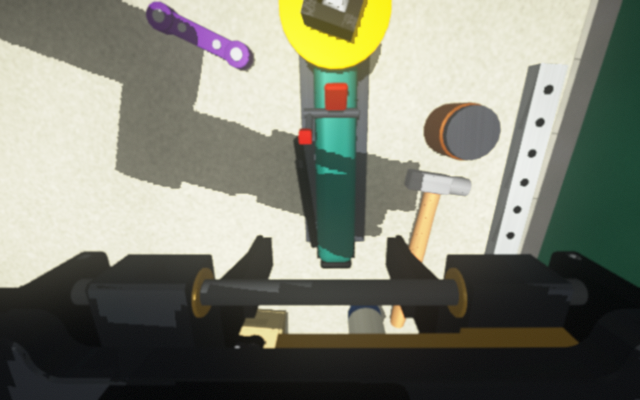

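Call:
play_rows([
  [[-15,-2,-45],[-8,0,0],0.7],
  [[-15,-4,-95],[-16,0,0],0.7],
  [[-15,-6,-145],[-24,0,0],0.7],
  [[-15,-8,-195],[-32,0,0],0.7],
  [[-15,-10,-245],[-40,0,0],0.7],
  [[-15,-12,-295],[-48,0,0],0.7],
  [[-15,-14,-345],[-56,0,0],0.7],
  [[-15,-16,-392],[-64,0,0],0.7],
])

```text
time_s: 38.75
position: [0.6003, 0.3613, 0.263]
tcp_rot: [[-0.007, 0.359, 0.933], [-0.004, 0.933, -0.359], [-1.0, -0.006, -0.005]]
force: [0.5, -0.8, -0.3]
opening: 0.703
```

```bash
python3 - <<'E'
from h import *
st()
plan(tog(.5,.16))
E
```

```text
t 38.75 p [0.6003 0.3613 0.263 ] x [-0.0065 -0.0043 -1.    ] yaw 68.93 F [ 0.5 -0.8 -0.3] op 0.703 q [ 22.   34.5  67.   -0.1  78.9 -46.9]
shift [51.5  3.3 23.1] turn [-18.5  28.1  -4.4]
```

Call:
play_rows([
  [[-10,0,20],[-4.6,7,-1.1],0.6],
  [[0,1,23],[-9.2,14,-2.2],0.6],
  [[20,2,23],[-13.8,21,-3.3],0.6],
  [[51,3.3,23],[-18.5,28.1,-4.4],0.6],
  [[51,3.3,23],[-18.5,28.1,-4.4],0.6],
  [[51,3.3,23],[-18.5,28.1,-4.4],0.6],
  [[51,3.3,23],[-18.5,28.1,-4.4],0.6],
])

```text
time_s: 39.45
position: [0.6243, 0.3545, 0.2179]
tcp_rot: [[-0.472, 0.046, 0.881], [0.024, 0.999, -0.039], [-0.881, 0.003, -0.472]]
force: [-0.5, 0.7, 0.4]
opening: 0.603
```

```bash
python3 - <<'E'
from h import *
st()
plan(tog(.5,.16),tog(.5,.032)); w=cap('wrist','w27')
for d in(.037,.067,.082): print(proj(w,tog(.5,d)[0]))
E
```

```text
t 39.45 p [0.6243 0.3545 0.2179] x [-0.4718  0.024  -0.8814] yaw 87.39 F [-0.5  0.7  0.4] op 0.603 q [ 16.8  51.2  44.9   9.8 110.4 -69.4]
shift [6.5 1.3 1.6] turn [-0.3  0.5 -0.3]
shift [134.5   0.5   0.6] turn [-0.3  0.5 -0.3]
[[329.5234 192.4885]]
[[329.7682 201.3698]]
[[329.9107 206.5402]]
```

View pics/w27.png

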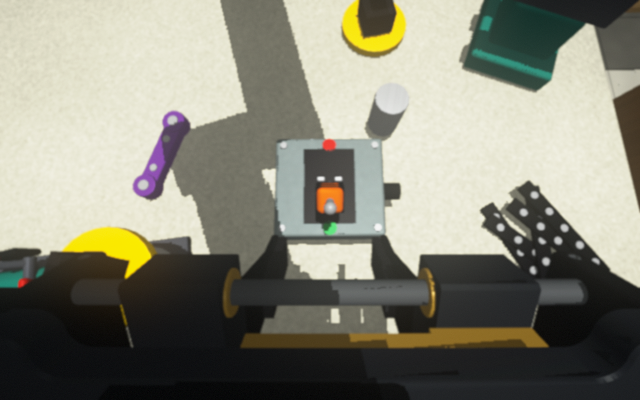

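Ball at (330,207), as predicted. Going in along the toggle's axis.

Call:
play_rows([
  [[35,0.5,1],[-0.3,0.5,-0.3],0.6],
  [[75,0.5,1],[-0.3,0.5,-0.3],0.6],
  [[105,0.5,1],[-0.3,0.5,-0.3],0.6],
  [[125,0.5,1],[-0.3,0.5,-0.3],0.6],
  [[134,0.5,1],[-0.3,0.5,-0.3],0.6],
  [[134,0.5,1],[-0.3,0.5,-0.3],0.6],
  [[134,0.5,1],[-0.3,0.5,-0.3],0.6],
])

```text
time_s: 40.2
position: [0.5631, 0.3582, 0.0998]
tcp_rot: [[-0.478, 0.038, 0.877], [0.02, 0.999, -0.033], [-0.878, 0.002, -0.479]]
force: [0.6, -0.3, -0.6]
opening: 0.603
```

```bash
python3 - <<'E'
from h import *
st()
plan(tog(.5,.032)); s=cap('side');crop(s,'s28c',220,60,130,120,6)
E
```

```text
t 40.20 p [0.5631 0.3582 0.0998] x [-0.4784  0.0197 -0.8779] yaw 87.82 F [ 0.6 -0.3 -0.6] op 0.603 q [ 18.3  53.   60.3   9.8  93.6 -71.2]
shift [ 1.5 -0.  -1.3] turn [ 0.1  0.  -0.1]
```

View pics/s28c.png

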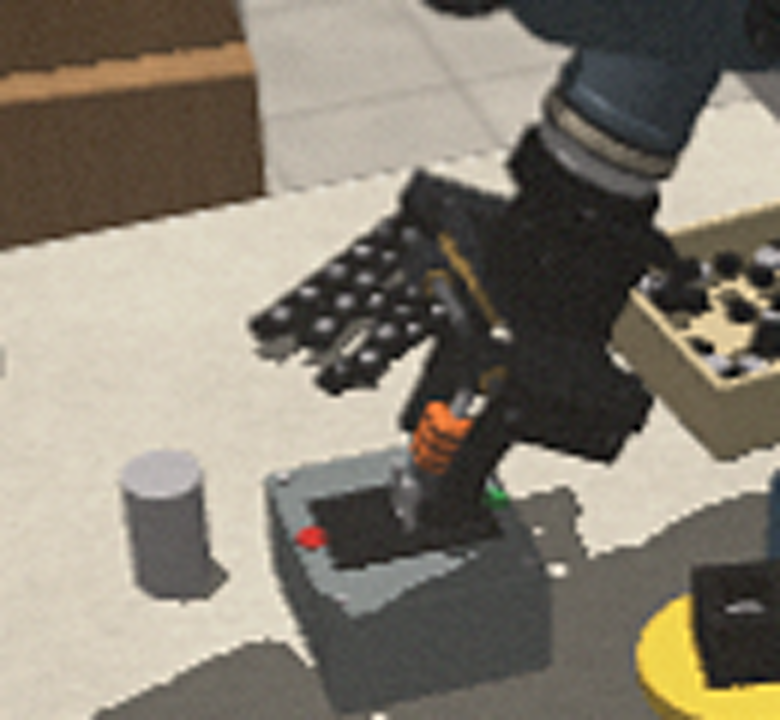

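Call:
play_rows([
  [[1,0,-1],[0,0,0],0.4],
  [[1,0,-1],[0,0,0],0.2],
  [[1,0,-1],[0,0,0],0],
  [[1,0,-1],[0,0,0],0],
  [[1,0,-1],[0,0,0],0],
  [[1,0,-1],[0,0,0],0],
  [[1,0,-1],[0,0,0],0],
  [[1,0,-1],[0,0,0],0],
])

```text
time_s: 41.05
position: [0.5603, 0.3581, 0.0959]
tcp_rot: [[-0.483, 0.038, 0.875], [0.019, 0.999, -0.033], [-0.875, 0.001, -0.483]]
force: [1.0, 2.4, -0.1]
opening: 0.295
```

Call:
play_rows([
  [[-4,0,0],[0,0,0],0],
  [[-8,0,0],[0,0,0],0],
  [[-12,0,0],[0,0,0],0],
  [[-13,0,0],[0,0,0],0],
  [[-13,0,0],[0,0,0],0],
])

```text
time_s: 41.55
position: [0.5664, 0.3578, 0.1074]
tcp_rot: [[-0.483, 0.038, 0.875], [0.019, 0.999, -0.033], [-0.875, 0.0, -0.484]]
force: [-0.4, 4.7, -3.9]
opening: 0.295
```

```bash
python3 - <<'E'
from h import *
st();s=bot.read_state();print(np.linalg.norm(s['position']-H))
plan(tog(.5,.045),tog(.25,.045),tog(0,.045));s=cap('side');crop(s,'s29c',220,60,130,120,6)
E
```

```text
t 41.55 p [0.5664 0.3578 0.1074] x [-0.4834  0.019  -0.8752] yaw 87.80 F [-0.4  4.7 -3.9] op 0.295 q [ 18.2  52.9  59.4   9.8  95.  -71.1]
0.04172380001035004
shift [-3.3  0.2 -0.5] turn [ 0.  -0.3 -0. ]
shift [ -1.8   0.2 -11.7] turn [  0.  -14.6  -0. ]
shift [  2.3   0.2 -22.1] turn [  0.  -28.9  -0. ]
```

View pics/s29c.png

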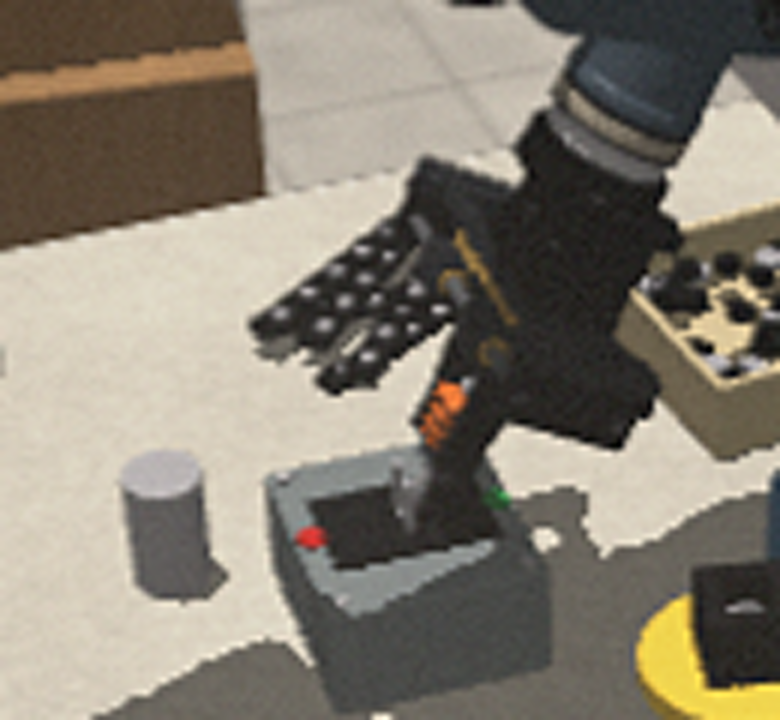

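Call:
play_rows([
  [[0.1,0,-2.6],[0,-3.6,0],0],
  [[0.3,0,-5.3],[0,-7.2,0],0],
  [[0.7,0,-7.9],[0,-10.8,0],0],
  [[1.3,0,-10.4],[0,-14.4,0],0],
  [[2.1,0,-13],[0,-18,0],0],
  [[2.9,0,-15.5],[0,-21.6,0],0],
  [[4,0,-17.9],[0,-25.2,0],0],
  [[5.2,0,-20.2],[0,-28.8,0],0],
])

```text
time_s: 42.4
position: [0.5465, 0.3585, 0.1132]
tcp_rot: [[0.001, 0.038, 0.999], [0.001, 0.999, -0.038], [-1.0, 0.001, 0.001]]
force: [2.0, 4.0, -3.7]
opening: 0.297
```

```bash
python3 - <<'E'
from h import *
st();s=bot.read_state();print(np.linalg.norm(s['position']-H))
plan(tog(0,.042),tog(-.5,.042))
E
```

```text
t 42.40 p [0.5465 0.3585 0.1132] x [ 0.001   0.0006 -1.    ] yaw 87.81 F [ 2.   4.  -3.7] op 0.297 q [ 23.5  39.7  83.    0.   57.2 -64.3]
0.04219278629074685
shift [ 0.2  0.3 -0.5] turn [ 0.   0.1 -0. ]
shift [  5.3   0.3 -20.7] turn [  0.  -28.6  -0. ]
```

Call:
play_rows([
  [[0.1,0,-2.8],[0,-3.6,0],0],
  [[0.3,0,-5.5],[0,-7.2,0],0],
  [[0.7,0,-8.1],[0,-10.8,0],0],
  [[1.3,0,-10.7],[0,-14.4,0],0],
  [[2.1,0,-13.4],[0,-18,0],0],
  [[2.9,0,-16],[0,-21.6,0],0],
  [[4,0,-18.5],[0,-25.2,0],0],
  [[5.2,0,-21.2],[0,-28.8,0],0],
])

```text
time_s: 43.2
position: [0.526, 0.3595, 0.1085]
tcp_rot: [[0.48, 0.036, 0.876], [-0.017, 0.999, -0.032], [-0.877, 0.0, 0.481]]
force: [7.1, -1.5, -1.4]
opening: 0.294
```

```bash
python3 - <<'E'
from h import *
st();s=bot.read_state();print(np.linalg.norm(s['position']-H))
plan(tog(-.5,.042),tog(-.5,.03))
c=cap('side');crop(c,'s30c',220,60,130,120,6)
E
```

```text
t 43.20 p [0.526  0.3595 0.1085] x [ 0.4804 -0.0173 -0.8769] yaw 87.91 F [ 7.1 -1.5 -1.4] op 0.294 q [ 31.7  36.2 103.4 -45.4  22.1 -16.4]
0.04249744953685615
shift [ 0.5  0.1 -0.4] turn [ 0.1  0.1 -0.1]
shift [12.5  0.1 -0.4] turn [ 0.1  0.1 -0.1]
```

View pics/s30c.png

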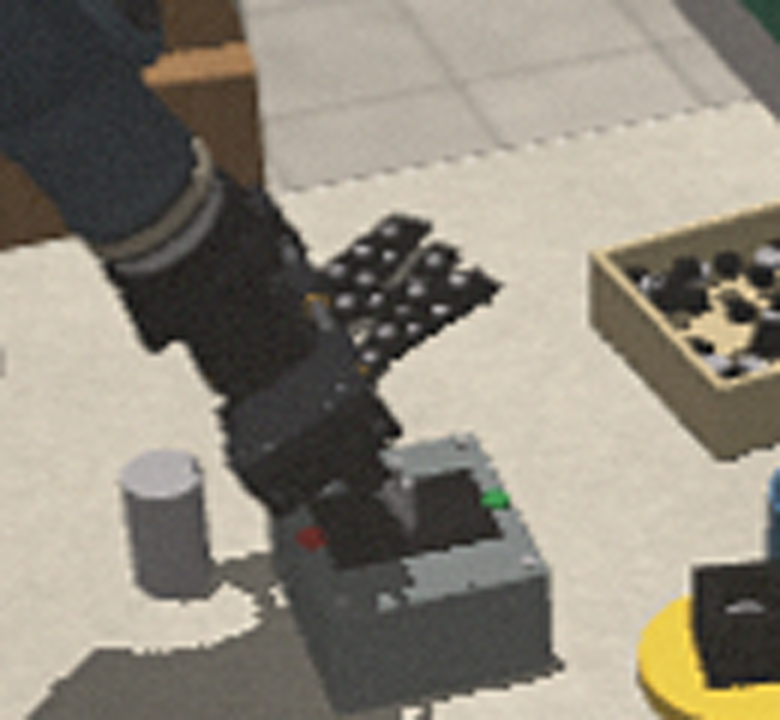

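At the red stop (7 N back). Lowering the collar and letting go.

Call:
play_rows([
  [[4,0,0],[0,0,0],0],
  [[8,0,0],[0,0,0],0],
  [[11.5,0,0],[0,0,0],0],
  [[11.5,0,0],[0,0,0],0],
  [[11.5,0,0],[0,0,0],0.6],
  [[11.5,0,0],[0,0,0],0.6],
  [[11.5,0,0],[0,0,0],0.6],
  [[11.5,0,0],[0,0,0],0.6],
])

```text
time_s: 44.05
position: [0.5302, 0.3575, 0.0971]
tcp_rot: [[0.475, 0.04, 0.879], [-0.021, 0.999, -0.033], [-0.88, -0.003, 0.476]]
force: [0.4, 0.2, 0.6]
opening: 0.555
```

Call:
play_rows([
  [[0,0,0],[0,0,0],0.6],
  [[-15,0,0],[0,0,0],0.6],
  [[-45,0,0],[0,0,0],0.6],
  [[-85,0,0],[0,0,0],0.6],
  [[-115,0,0],[0,0,0],0.6],
  [[-120,0,0],[0,0,0],0.6],
  [[-120,0,0],[0,0,0],0.6],
])

```text
time_s: 44.75
position: [0.4735, 0.3611, 0.204]
tcp_rot: [[0.478, 0.038, 0.878], [-0.018, 0.999, -0.033], [-0.878, 0.0, 0.478]]
force: [-0.4, 0.1, -1.3]
opening: 0.599
```

```bash
python3 - <<'E'
from h import *
st()
c=cap('side','s31');crop(c,'s31c',220,60,130,120,6);t=cap('top','t31');w=cap('wrist','w31')
for d in(.037,.067,.082): print((proj(c,tog(-.5,d)[0])-[220,60]+.5)*6-.5)
E
```

```text
t 44.75 p [0.4735 0.3611 0.204 ] x [ 0.4778 -0.0182 -0.8783] yaw 87.82 F [-0.4  0.1 -1.3] op 0.599 q [ 35.2  24.8 104.3 -33.3  31.9 -27. ]
[[368.6945 471.8887]]
[[338.6856 435.3643]]
[[323.3162 416.6585]]
```

View pics/s31c.png

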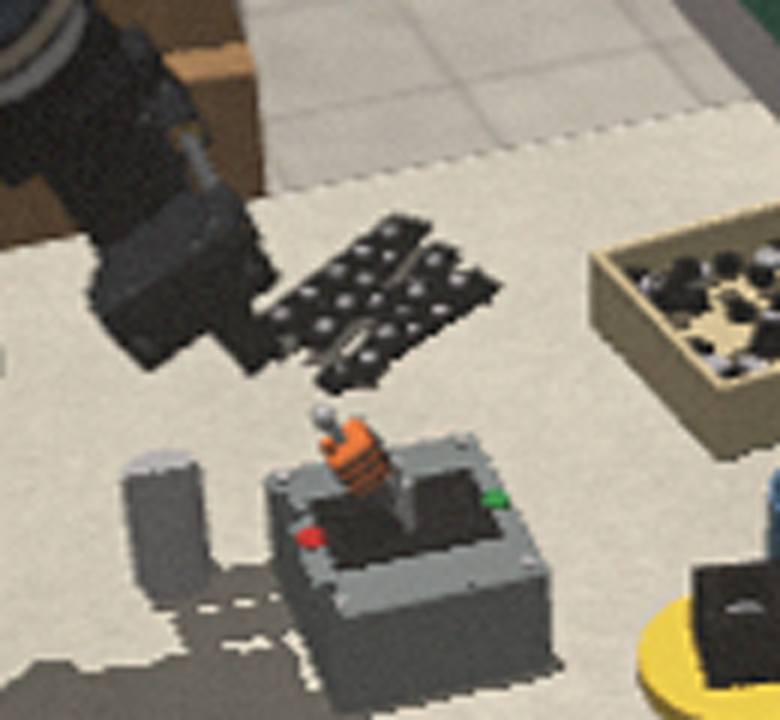

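View pics/t31.png

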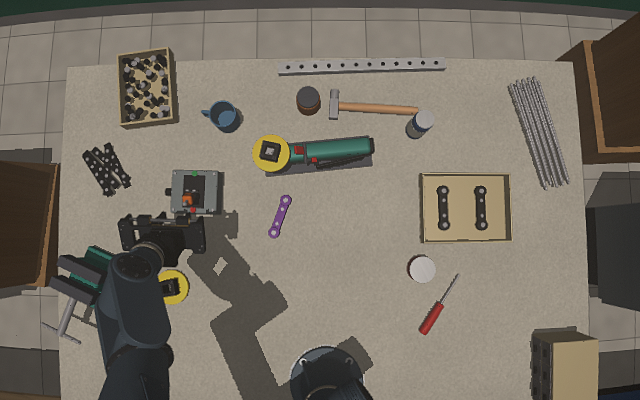

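View pics/s31.png

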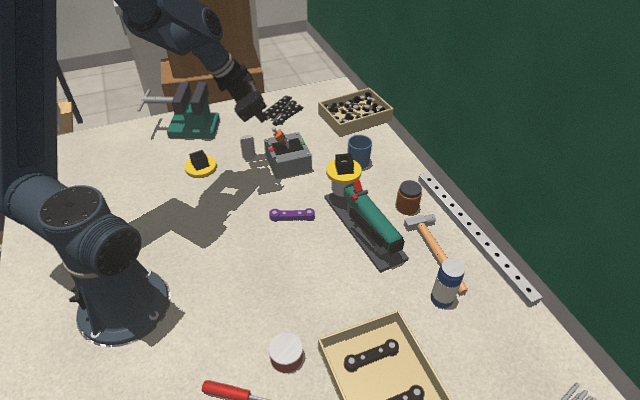

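```bash
python3 - <<'E'
from h import *
c=cap('side');th=np.linspace(0,2*np.pi,80)
im=cv2.resize(c['img'][140:220,310:400],None,fx=7,fy=7,interpolation=cv2.INTER_CUBIC)
for z,col in((.122,(255,0,0)),(.108,(0,0,255))):
    P=np.c_[.640+.05*np.cos(th),.1396+.05*np.sin(th),np.full(80,z)]
    cv2.polylines(im,[np.int32((proj(c,P)-[310,140]+.5)*7)],True,col,1)
cv2.imwrite('pics/fin.png',im)
E
```

```text
(no output)
```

View pics/fin.png

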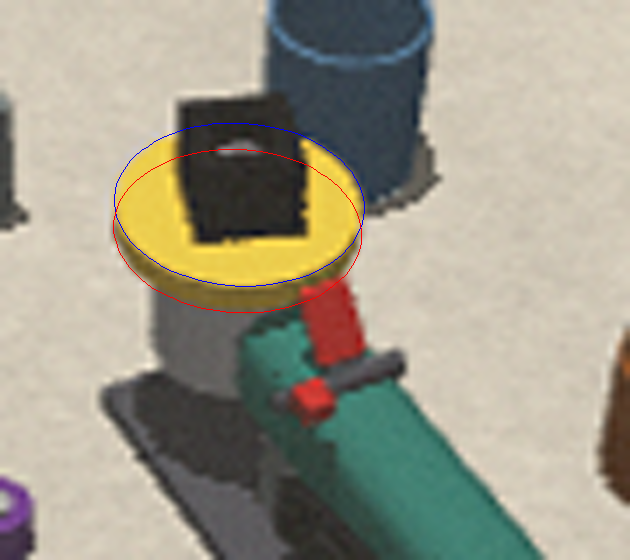

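```bash
python3 - <<'E'
from h import *
print(bot.hand_in()); st()
E
```

```text
the job is handed in; nothing more can be done
None
the job is handed in; nothing more can be done
```

I finished the sequence in the required order in about 45 s of the 210 s allowed and handed the job in; `hand_in()` gives no verdict.

What I did:
- **Links:** Only two black links were on the bench, and both now lie flat in the cream tray. I left the purple one alone.
- **Wheel:** I took the right-hand yellow wheel and pushed it onto the spindle until it met the shoulder.
- **Supply on:** I lifted the collar, flipped the toggle to the green dot and let the collar drop.
- **Trial run:** I pushed the lock-off lever forward to its stop. I then squeezed the paddle for about 2.9 s, longer than the two seconds asked, and let it go.
- **Supply off:** I flipped the toggle back to the red dot the same way and withdrew the arm.

What the last checks showed:
- **Wheel:** its outline in the side picture matches the fully home position to about 1 mm.
- **Toggle and collar:** they look the same as at the start, at red with the collar down.
- **Links and bystanders:** both links lie flat in the tray, and I saw no bystander moved.
- **Paddle:** after release it was standing off the body again.

Two readings disagreed slightly:
- **Squeeze width:** the gripper showed about 53 mm during the squeeze against the stated 54 mm. It read slightly narrow on everything it gripped, so I took the paddle as fully in.
- **Body position:** the wrist camera placed the polisher's body 2 to 4 mm further in x than the top and side views. I allowed for that when squeezing.

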